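# Unlock the sample mill, take its bayonet lid off and unload the jars

## Robot

A 6-joint arm with a two-finger parallel gripper is mounted at the origin on the work surface. World frame = base frame: x ahead of the robot, y to its left, z up, the work surface at z = 0. Lengths are in mm, angles in rad, forces in N, time in s.
With the tool pointing down it reaches from about 400 to 925 mm from the base axis. Payload 12.5 kg.
Tool frame: the origin (TCP) lies on the mounting face of the last link; the fingertips stand 190 mm ahead of it and the grasp point (between the pads) lies 171 mm ahead of it; x points along the fingers, y is the direction in which the jaws open and shut, and the axes are right-handed (so a half turn about x gives the same grasp; the last joint's range is limited). The gripper opens to 95 mm and grips with 3 to 60 N. Pads are 20 mm wide; open, the fingers measure 119 mm over their backs; the gripper's body (75 mm by 180 mm) begins 59 mm behind the grasp point.
Start: joints at [-1.335, 0.491, 1.559, -0, 1.092, -0.106], TCP at [209.509, -588.839, 404.761] pointing down, gripper open.
Joint ranges: [-3.1, 3.1], [-0.84, 2.19], [0.05, 2.79], [-1.13, 4.28], [0.06, 2.93], [-2.69, 2.69]. Speed limits (rad/s): [2.22, 2.22, 2.79, 3.14, 3.14, 3.14].

## Interface

Orientations are given as [roll, pitch, yaw] about the fixed x, y, z axes, in that order (R = Rz(yaw) Ry(pitch) Rx(roll)).
In Python, from cell import env, eyes gives the robot as it stands. The module is installed in compiled form; this text tells all that it offers.
- The arm moves only by the tool jog_arm, never from a script. Its argument "deltas" is one flat list of numbers, 7 for each row, row after row: the shift along the tool's x, y, z in mm, then the turn, a rotation vector about the tool's x, y, z in rad, then the opening, from 0 (shut) to 1 (fully open). A call has 1 to 10 rows; each row shifts and turns the pose as measured when the row begins, along the tool's axes as they then stand; what a row does not reach is not made up. A row lasts 1/8 s, in which the tool goes at most 62.5 mm and 10.7 degrees, less where a joint would pass 70% of its speed; a pose out of reach is approached as far as the arm can. A call is refused whole if a number of a shift passes 62.5 or a number of a turn 0.188, either way. A call with a gripper value outside its range is refused whole. The fingers move at their own pace and stop on an object; the grip force is fixed at half the most. Time passes only in rows, so rows that do not move let the fingers close. It gives the time, the measured TCP pose, the force and the opening at its end, in the units of the state.
- env.state(): the state, without advancing time (a new reading comes with each control period).
- eyes.read_camera(name): name is "side" or "top"; returns a dict with "image" (480x640x3 uint8, red, green, blue), "fovy" (degrees; the focal length in pixels is half the picture's height over the tangent of half this angle, whatever the lens; pixels are square), "cx", "cy" (the principal point, pixels), "world_from_camera" (4x4, takes a point from camera to world coordinates). Camera axes: x right, y up, looking along -z (the intrinsics and any distortion apply to the point x, -y, -z); pixel columns grow to the right and rows downward; lengths in mm; the calibration is good to about 2 mm. A picture is of the moment at which its call begins. There is no depth.
- env.job_done(): hands the job in, once; it reports no verdict.
The state is a dict: "t": time; "joints": joint angles; "qvel": joint speeds; "tau": joint torques, N m; "eef_pos": TCP position; "tcp_rot": TCP orientation; "ft_force": force on the tool from outside, world axes, zero at the start; "moment": the same for the moment, N m; "opening": opening from 0.0 (shut) to 1.0 (fully open).
Only numpy, scipy, OpenCV 4.12 (cv2) and the standard library are available. Lean on these libraries where they do the work, as an engineer would, in place of code of your own. Each camera call takes 0.05 s, during which the arm holds its last target.

## Task

Unload the sample mill: loosen the black lock knob fully (its thread is left-handed, so it loosens clockwise), then turn the lid counter-clockwise until its lugs reach the slots, lift it off and set it down the right way up in the middle of the black rubber mat. Then move every jar from the chamber into the white tray, each resting on the tray's floor, and leave the bottle, the clear box and the glass alone.

Things in the scene. Friction and masses are not known exactly. Their poses are not given: they have to be found in the camera images.
- mill: Fixed white sample mill; position and yaw vary. Origin on the bench under the chamber's axis, z up. Deck 60 mm high over x -125..125, y -175..125 mm of its frame; control panel 121 mm high at y 125..200. Grey lock-screw bracket on the -y side: post at y -134..-156, arm at y -92..-156, x -15..15, z 134..144 mm.
- chamber_floor (a point): Centre of the chamber's floor, 60 mm above the bench on the chamber's axis; axes as the mill's. Around it a round wall (radius 73 to 78, 15 mm high) that the lid fits over. Two aluminium claws (arcs at radius 88..107 mm on the mill's +x and -x sides, tops 21 mm above this floor) overhang the lid's two lugs.
- knob_mid (a point): Middle of the black lock knob, on its axis: 38 x 38 mm square seen from above, 30 mm tall; at (0, -110, 167 mm) in the mill's frame when tight. Axes turn with the knob: x and y normal to its flat sides, z up. It rises 2.4 mm per rad as it is unscrewed. It stands on the bracket arm (6 mm gap); the lid's top face is 141 mm above the bench.
- lock_knob (a joint): Turn of the lock knob, rad, left-hand thread: 0 = tight against its stop; grows turning clockwise from above (loosening), to 6.4. Starts at 0 to 0.15. Friction 0.15 N m; stays where left. Its 12 mm pin passes through the lid's fork and blocks the lid's turning; the pin clears the fork at about 4 rad; fully loosened means above 5.0.
- lid: Loose grey bell lid, 0.4 kg, radius 86, 81 mm tall, open below; origin at centre of lower rim, z up. Starts locked on the deck, axes along the mill's. Lugs at its foot on +x and -x out to radius 97; fork on -y out to radius 122, 58..66 mm up. Freed by turning counter-clockwise from above 1.08 rad (0.9 to 1.25 is free), then lifting; rise 80 mm to clear the jars.
- lid_handle (a point): Grip point of the lid's steel bar handle on its top: the bar is 90 mm long along the lid's x, 16 mm thick along y, 35 mm tall. This point is on the lid's axis, 103 mm above the lower rim, 22 mm above the top face, 13 mm below the bar's top. Axes as the lid's.
- lid_lug (a point): On the lid, middle of the lug on the lid's +x side (radius 91 mm, 4 mm above the rim).
- slot (a point): On the mill, middle of the slot where that lug must be before lifting: radius 91 mm, 62 degrees counter-clockwise of the mill's +x, 64 mm above the bench.
- tray: Loose white open tray 210 x 170 mm, 30 mm high, walls and floor 5 mm, 0.9 kg. Origin at the centre of its underside, long side along its x.
- mat: Fixed black rubber mat 250 (its x) x 240 mm, 4 mm thick, flat on the bench; origin at the centre of its underside.
- reagent: Bystander: glass bottle 64 mm wide, 150 mm tall, origin at its underside.
- tipbox: Bystander: clear box 122 x 87 x 55 mm, origin at the centre of its underside.
- beaker: Bystander: glass cup 70 mm wide, 90 mm tall, origin at its underside.
- jar0_c (a point): Sample jar (2 to 4 of the four are present), 0.15 kg: square body 42 x 42 mm, 40 mm tall, with a 16 x 16 mm square steel stem standing 32 mm up from the middle of its top (72 mm in all); sides along x and y, z up along the stem. This point lies on its axis 20 mm above its underside. Jars start standing in the mill's chamber under the lid, on its floor 60 mm above the bench, about 52 mm apart.
- jar1_c (a point): Another sample jar, the same as jar0.
- jar2_c (a point): Another sample jar, the same as jar0.
- jar3_c (a point): Another sample jar, the same as jar0.
Mind the look-alikes: they are no part of the job. There is more than one size of the lid; the job needs the smaller.

How it is judged (in metres and radians):
On the way, in this order (a step that is already met when the one before it is completed fails the run):
1. the lock knob is fully loosened (turned clockwise past 5.0 rad) (value of joint lock_knob above 5 rad), for 0.1 s.
2. the lid is turned so that its lug stands at the slot (within 24 mm), still down on the deck (distance between lid_lug and slot below 0.024 m), for 0.1 s.
3. the lid is lifted off and away from the mill (horizontal distance between lid and mill above 0.15 m), for 0.1 s.
At the end, for the whole second after the job is handed in: Knob still loose (over 5.0 rad); lid right way up and flat on the mat, its centre within 40 mm of the mat's centre, at rest; every jar present stands or lies on the tray's floor (its middle 10 to 45 mm above the tray's underside and within 90 x 70 mm of its centre), all at rest (value of joint lock_knob above 5 rad and horizontal distance between lid and mat below 0.04 m and height (world z) of lid below 0.015 m and angle between lid's own z axis and vertical below 0.1 rad and linear speed of each of lid, tray, jar0, jar1, jar2, jar3 below 0.03 m/s and x of jar0_c in the frame of tray between -0.09 and 0.09 m and y of jar0_c in the frame of tray between -0.07 and 0.07 m and z of jar0_c in the frame of tray between 0.01 and 0.045 m and x of jar1_c in the frame of tray between -0.09 and 0.09 m and y of jar1_c in the frame of tray between -0.07 and 0.07 m and z of jar1_c in the frame of tray between 0.01 and 0.045 m and x of jar2_c in the frame of tray between -0.09 and 0.09 m and y of jar2_c in the frame of tray between -0.07 and 0.07 m and z of jar2_c in the frame of tray between 0.01 and 0.045 m and x of jar3_c in the frame of tray between -0.09 and 0.09 m and y of jar3_c in the frame of tray between -0.07 and 0.07 m and z of jar3_c in the frame of tray between 0.01 and 0.045 m); the robot touches nothing.
It fails at once if the bottle is pushed more than 30 mm or tipped over (distance of reagent from where it was at the start of the episode above 0.03 m or angle between reagent's own z axis and vertical above 0.5 rad).
It fails at once if the clear box is pushed more than 30 mm or tipped over (distance of tipbox from where it was at the start of the episode above 0.03 m or angle between tipbox's own z axis and vertical above 0.5 rad).
It fails at once if the glass is pushed more than 30 mm or tipped over (distance of beaker from where it was at the start of the episode above 0.03 m or angle between beaker's own z axis and vertical above 0.5 rad).
Of jar0, jar1, jar2, jar3 only 2 to 4 are there at a start; the rules pass over those that are not, and their reading is None.
At some moment in a run one of tray may be knocked a few centimetres aside while the robot is not near it.
Once in a run the grip may slacken for a moment while it holds something.
It also fails if it takes over 200 s, if anything falls off the work surface, if the arm or the gripper's body presses on something with over 40 N, if the wrist force passes 120 N, or if a joint passes its speed limit or range.

## Working session

There is one attempt and no reset: what is moved stays moved. The work goes in short steps, Python scripts to look and compute and a tool call to move; the robot and the scene stay as the last step left them, time stands still between calls to the robot, and variables do not carry over. Pictures are saved under pics/ and viewed, and the job is handed in when it is done.

Besides the shell and the picture viewer there is one more tool, called after "Call:" as a command line: name --argument value ..., lists and objects as JSON in quotes. jog_arm: Moves the arm, as the interface text tells. Its arguments: {"type":"object","properties":{"deltas":{"type":"array","items":{"type":"number"}}},"required":["deltas"]}

```bash
mkdir -p pics; ls; python3 - <<'E'
from cell import env, eyes
import cv2
print(env.state())
for n in("top","side"):
    r=eyes.read_camera(n); print(n,{k:v for k,v in r.items() if k!="image"})
    cv2.imwrite(f"pics/{n}0.png",r["image"][:,:,::-1])
E
```

```text
pics
{'t': 0.0, 'joints': array([-1.33462239e+00,  4.91536674e-01,  1.55948994e+00, -2.29962469e-05,
        1.09167531e+00, -1.05590413e-01]), 'qvel': array([-0.00046627, -0.00118367,  0.00011894,  0.00024512,  0.00053629,
        0.00147264]), 'tau': array([-2.48576362e-03, -6.12656736e+01, -2.58184290e+01,  6.91674650e-02,
        4.83084668e-02, -9.11652569e-05]), 'eef_pos': array([ 209.48279437, -588.79664748,  404.16190155]), 'tcp_rot': array([-1.65800283,  1.56968686,  1.82536479]), 'ft_force': array([ 0.75661556, -0.31705578, -0.40092097]), 'moment': array([ 0.01923519, -0.00497962,  0.0291245 ]), 'opening': 1.0044462784783226}
top {'fovy': 44.00147170113439, 'cx': 315.15375236178664, 'cy': 236.7503801068414, 'world_from_camera': array([[-2.24784057e-02,  9.82228606e-01, -1.86337564e-01,
         2.58877136e+02],
       [-9.99743387e-01, -2.15610541e-02,  6.94842887e-03,
         2.22208299e+01],
       [ 2.80731129e-03,  1.86445937e-01,  9.82461211e-01,
         1.40831897e+03],
       [ 0.00000000e+00,  0.00000000e+00,  0.00000000e+00,
         1.00000000e+00]])}
side {'fovy': 57.61074596380688, 'cx': 315.75255630197654, 'cy': 238.99510586078532, 'world_from_camera': array([[ 7.82011852e-01, -3.91014030e-01,  4.85350896e-01,
         9.44363297e+02],
       [ 6.23263124e-01,  4.91525858e-01, -6.08231378e-01,
        -5.55537023e+02],
       [-7.35513172e-04,  7.78145462e-01,  6.28083672e-01,
         6.99596691e+02],
       [ 0.00000000e+00,  0.00000000e+00,  0.00000000e+00,
         1.00000000e+00]])}
```

View pics/top0.png

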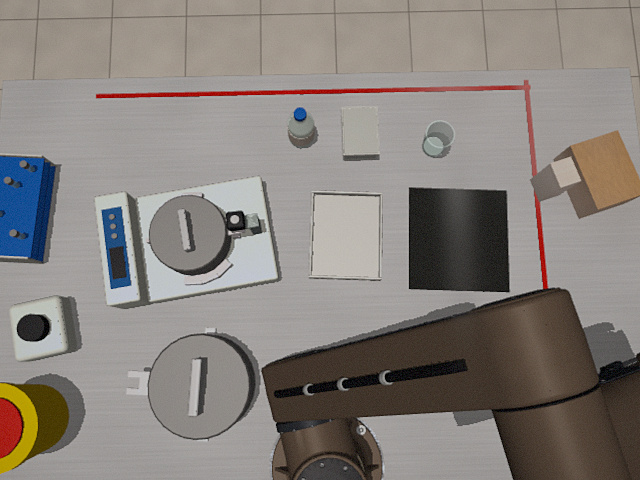

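View pics/side0.png

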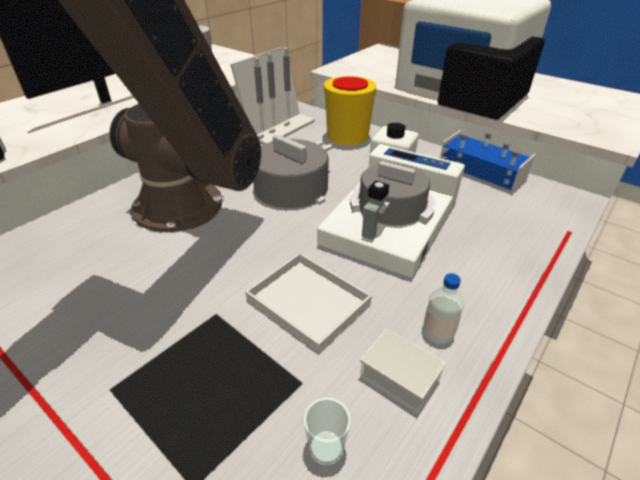

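```bash
cat > h.py <<'E'
from cell import env, eyes
import cv2, numpy as np
from scipy.spatial.transform import Rotation as R
from scipy.optimize import least_squares
def cam(n):
    r=eyes.read_camera(n); r["f"]=240/np.tan(np.radians(r["fovy"]/2)); return r
def proj(r,P):
    P=np.atleast_2d(P).astype(float); T=r["world_from_camera"]
    c=(P-T[:3,3])@T[:3,:3]; 
    return np.c_[r["cx"]+r["f"]*c[:,0]/-c[:,2], r["cy"]+r["f"]*-c[:,1]/-c[:,2]]
def ray(r,uv,z):
    uv=np.atleast_2d(uv).astype(float); T=r["world_from_camera"]
    d=np.c_[(uv[:,0]-r["cx"])/r["f"],-(uv[:,1]-r["cy"])/r["f"],-np.ones(len(uv))]@T[:3,:3].T
    o=T[:3,3]; return o+d*((z-o[2])/d[:,2])[:,None]
def crop(r,x0,y0,x1,y1,s,name,pts=None):
    im=np.ascontiguousarray(r["image"][y0:y1,x0:x1,::-1]); im=cv2.resize(im,None,fx=s,fy=s,interpolation=cv2.INTER_CUBIC)
    if pts is not None:
        for p in pts: cv2.circle(im,(int(round((p[0]+.5-x0)*s)),int(round((p[1]+.5-y0)*s))),2,(0,0,255),-1)
    h,w=im.shape[:2]
    for x in range(x0,x1,20):
        cv2.line(im,((x-x0)*s,0),((x-x0)*s,6),(255,0,255),1); cv2.putText(im,str(x),((x-x0)*s,16),0,.35,(255,0,255),1)
    for y in range(y0,y1,20):
        cv2.line(im,(0,(y-y0)*s),(6,(y-y0)*s),(255,0,255),1); cv2.putText(im,str(y),(8,(y-y0)*s+4),0,.35,(255,0,255),1)
    cv2.imwrite(f"pics/{name}.png",im)
def frame(x,y,yaw,P,z=0):
    P=np.atleast_2d(P).astype(float); c,s=np.cos(yaw),np.sin(yaw)
    return np.c_[x+c*P[:,0]-s*P[:,1], y+s*P[:,0]+c*P[:,1], z+P[:,2]]
E
python3 - <<'E'
from h import *
r=cam("top")
crop(r,90,170,290,310,4,"c1")
r2=cam("side")
crop(r2,310,130,470,275,5,"c2")
print(ray(r,[(265,178),(280,280),(147,306),(311,192),(382,192),(381,280),(309,277),(409,187),(507,190),(509,292),(408,289)],0).round())
E
```

```text
[[ 676.  132.    0.]
 [ 423.   98.    0.]
 [ 368.  413.    0.]
 [ 638.   20.    0.]
 [ 634. -154.    0.]
 [ 418. -142.    0.]
 [ 429.   29.    0.]
 [ 645. -221.    0.]
 [ 632. -461.    0.]
 [ 382. -445.    0.]
 [ 395. -205.    0.]]
```

View pics/c1.png

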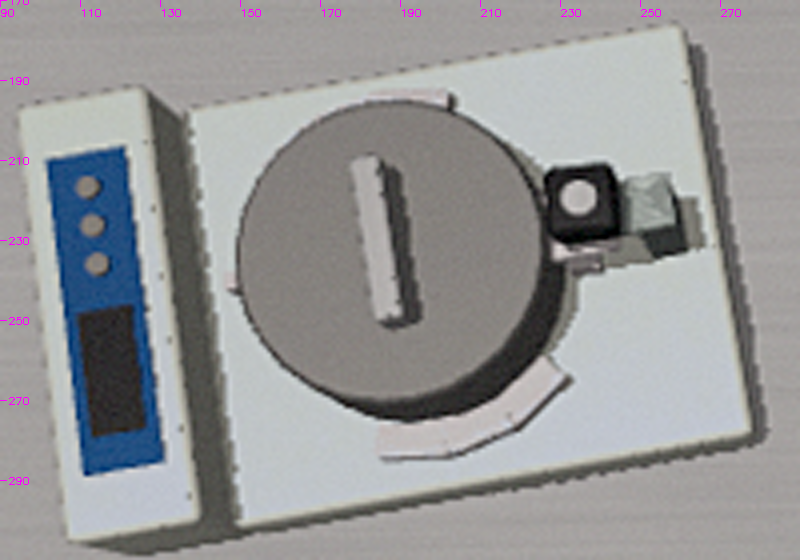

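View pics/c2.png

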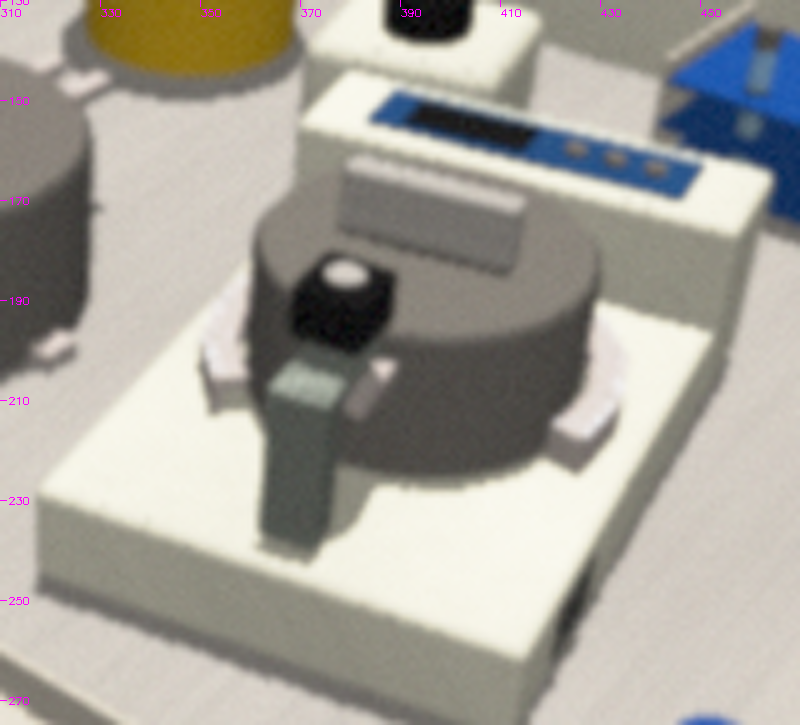

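```bash
python3 - <<'E'
from h import *
r=cam("top"); q=cam("side")
T=np.array([(682,28),(750,432),(190,108),(240,525),(18,112),(143,87),(198,520),(68,540)])/4.+[90,170]-.4
TP=np.array([(125,-175,60),(-125,-175,60),(125,125,60),(-125,125,60),(125,200,121),(125,125,121),(-125,125,121),(-125,200,121)])
S=np.array([(38,495),(525,658),(713,338),(342,70),(772,175),(735,234)])/5.+[310,130]-.4
SP=np.array([(-125,-175,60),(125,-175,60),(125,125,60),(-125,200,121),(125,200,121),(125,125,121)])
def res(p,split=False):
    a=(proj(r,frame(*p[:3],TP))-T); b=(proj(q,frame(*p[:3],SP))-S); return np.r_[a.ravel(),b.ravel()]
s=least_squares(res,[530,270,.13]); print(s.x); print(s.fun.reshape(-1,2).round(1))
for P,cc in (((T,TP),r),((S,SP),q)):
    s1=least_squares(lambda p:(proj(cc,frame(*p[:3],P[1]))-P[0]).ravel(),[530,270,.13]); print(s1.x)
p=s.x
print("knob top", proj(r,frame(*p,[(0,-110,182)])),proj(q,frame(*p,[(0,-110,182)])))
print("handle top", proj(r,frame(*p,[(45,0,176),(-45,0,176)])),proj(q,frame(*p,[(45,0,176),(-45,0,176)])))
print("knob",frame(*p,[(0,-110,167)]),"reach")
E
```

```text
[5.16307903e+02 2.89583244e+02 1.60489678e-01]
[[ 0.9 -2.5]
 [ 2.1  0.3]
 [-2.6 -0.1]
 [-1.2  1.1]
 [-1.1 -2.1]
 [ 1.1 -1.8]
 [ 1.6  0.1]
 [-0.4  1.4]
 [-2.4 -1.1]
 [-0.5  0.2]
 [-0.  -1.5]
 [ 0.2 -1.1]
 [ 0.4 -1.4]
 [ 0.2 -0.6]]
[5.15111411e+02 2.89625409e+02 1.56549482e-01]
[5.18784868e+02 2.87464293e+02 1.66866861e-01]
knob top [[235.46508042 218.73752389]] [[377.8962088  185.23445996]]
handle top [[181.46046627 208.19829524]
 [187.48896705 249.18937529]] [[413.56120603 170.78686332]
 [378.35146912 161.67279152]]
knob [[533.88608065 180.99683698 167.        ]] reach
```

```bash
python3 - <<'E'
from h import *
r=cam("top")
crop(r,300,175,520,300,3,"c3")
crop(r,280,95,470,170,4,"c4")
crop(cam("side"),230,240,450,470,3,"c5")
E
```

```text
(no output)
```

View pics/c3.png

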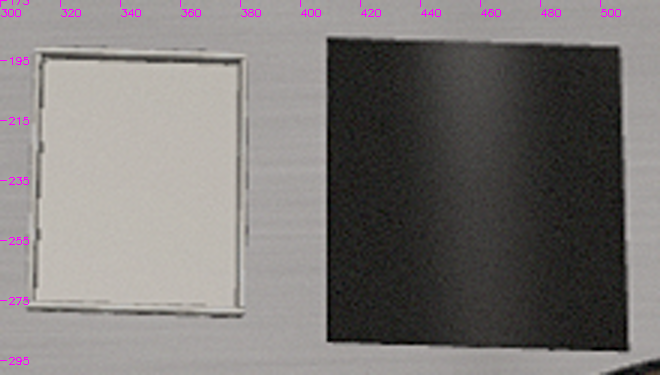

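View pics/c4.png

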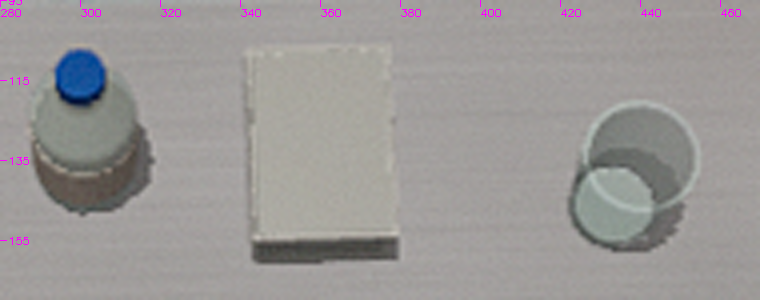

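View pics/c5.png

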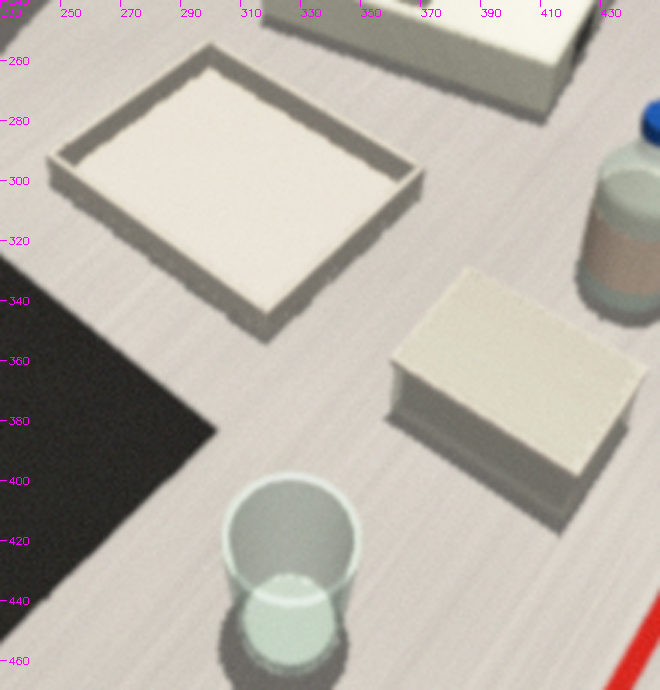

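```bash
cat >> h.py <<'E'
def projd(r,P,k):
    u=proj(r,P); c=np.array([r["cx"],r["cy"]]); x=(u-c)/r["f"]; s=(x**2).sum(1)[:,None]; return c+r["f"]*x*(1+k[0]*s+k[1]*s*s)
def undist(r,uv,k):
    uv=np.atleast_2d(uv).astype(float); c=np.array([r["cx"],r["cy"]]); x=(uv-c)/r["f"]; y=x.copy()
    for _ in range(30):
        s=(y**2).sum(1)[:,None]; y=x/(1+k[0]*s+k[1]*s*s)
    return c+r["f"]*y
E
python3 - <<'E'
from h import *
r=cam("top"); q=cam("side")
T=np.array([(682,28),(750,432),(190,108),(240,525),(18,112),(143,87),(198,520),(68,540),(367,157),(392,322),(578,197)])/4.+[90,170]-.4
TP=np.array([(125,-175,60),(-125,-175,60),(125,125,60),(-125,125,60),(125,200,121),(125,125,121),(-125,125,121),(-125,200,121),(45,0,176),(-45,0,176),(0,-110,182)])
S=np.array([(38,495),(525,658),(713,338),(342,70),(772,175),(735,234),(346,273)])/5.+[310,130]-.4
SP=np.array([(-125,-175,60),(125,-175,60),(125,125,60),(-125,200,121),(125,200,121),(125,125,121),(0,-110,182)])
M=np.array([(328,38),(620,47),(628,351),(327,342)])/3.+[300,175]-.33
MP=np.array([(125,120,4),(125,-120,4),(-125,-120,4),(-125,120,4)])
Y=np.array([(37,51),(245,54),(243,311),(30,306)])/3.+[300,175]-.33
YP=np.array([(105,85,30),(105,-85,30),(-105,-85,30),(-105,85,30)])
YS=np.array([(211,44),(425,172),(266,316),(48,158)])/3.+[230,240]-.33
YSP=np.array([(-105,85,30),(105,85,30),(105,-85,30),(-105,-85,30)])
MS=np.array([(217,430)])/3.+[230,240]-.33
MSP=np.array([(125,120,4)])
def res(p):
    kt,kq=(p[9],p[11]),(p[10],p[12]); L=[]
    for a,A,o,c,k in((T,TP,0,r,kt),(S,SP,0,q,kq),(M,MP,3,r,kt),(Y,YP,6,r,kt),(YS,YSP,6,q,kq),(MS,MSP,3,q,kq)):
        L.append(projd(c,frame(*p[o:o+3],A),k)-a)
    return np.r_[np.vstack(L).ravel(),p[11:]*5]
s=least_squares(res,[516,289,.16,513,-333,-.05,530,-60,-.03,0,0,0,0],loss='soft_l1')
print(s.x.round(4)); print(res(s.x)[:-2].reshape(-1,2).round(1).tolist())
E
```

```text
[ 5.163254e+02  2.921355e+02  1.603000e-01  5.132464e+02 -3.341288e+02
 -5.620000e-02  5.278035e+02 -6.133690e+01 -5.430000e-02 -7.960000e-02
 -4.570000e-02  5.330000e-02 -8.500000e-03]
[[-0.0, -2.4], [1.0, 0.3], [-2.4, 0.2], [-1.1, 0.6], [0.1, -1.7], [1.4, -1.4], [1.7, -0.4], [0.5, 0.7], [-0.5, -0.5], [-0.9, -0.9], [0.3, -0.1], [-1.7, -1.6], [-0.2, -0.4], [-0.3, -1.7], [0.5, -1.1], [-0.3, -1.2], [-0.2, -0.7], [-0.4, 0.6], [0.3, -0.5], [-0.2, 0.0], [-0.2, -0.0], [0.2, -0.1], [-0.2, -2.7], [1.3, -1.5], [1.0, -0.1], [-0.8, -0.7], [-0.9, -1.9], [0.3, -1.5], [-0.1, -0.3], [-1.3, -1.1], [-0.3, -0.4]]
```

```bash
cat >> h.py <<'E'
def where():
    s=env.state(); M=R.from_euler('xyz',s["tcp_rot"]).as_matrix(); g=s["eef_pos"]+171*M[:,0]; return s,M,g
def show():
    s,M,g=where(); print("t",round(s["t"],2),"grasp",g.round(1),"x",M[:,0].round(3),"y-ang",round(np.arctan2(M[1,1],M[0,1]),3),"j",s["joints"].round(3),"F",s["ft_force"].round(1),"Mz",round(s["moment"][2],2),"open",round(s["opening"],3))
def plan(g1,yang=None):
    """total shift in present tool axes (tool x down assumed target), turn about tool x and levelling"""
    s,M,g=where(); 
    if yang is None: yang=np.arctan2(M[1,1],M[0,1])
    x=np.array([0,0,-1.]); y=np.array([np.cos(yang),np.sin(yang),0]); N=np.c_[x,y,np.cross(x,y)]
    rv=R.from_matrix(M.T@N).as_rotvec()
    tcp=np.array(g1)-171*x; d=M.T@(tcp-s["eef_pos"])
    print("shift",d.round(1),"turn",rv.round(3),"rows>=",max(np.linalg.norm(d)/62,np.linalg.norm(rv)/.186).round(1))
E
python3 -c "
from h import *
show(); plan([533.9,183.5,230],0.09); plan([533.9,183.5,230],0.09+1.5708);plan([533.9,183.5,230],0.09-1.5708)"
```

```text
t 0.5 grasp [ 209.5 -588.8  233.7] x [ 0. -0. -1.] y-ang -1.229 j [-1.335  0.491  1.559 -0.     1.092 -0.106] F [-0.2  0.8  0.3] Mz -0.01 open 1.001
shift [   3.7 -618.9 -564.5] turn [-1.319  0.    -0.   ] rows>= 13.5
shift [   3.7 -618.9 -564.5] turn [-2.89  0.    0.  ] rows>= 15.5
shift [   3.7 -618.9 -564.5] turn [ 0.252  0.    -0.   ] rows>= 13.5
```

Call:
jog_arm --deltas '[-3,-23,-40,-0.15,0,0,1,-3,-23,-40,0,0,0,1,-3,-23,-40,0,0,0,1,-3,-23,-40,0,0,0,1,-3,-23,-40,0,0,0,1,-3,-23,-40,0,0,0,1,-3,-23,-40,0,0,0,1,-3,-23,-40,0,0,0,1,-3,-23,-40,0,0,0,1,-3,-23,-40,0,0,0,1]'

```text
t: 1.75
eef_pos: [463.2, -190.6, 435.8]
tcp_rot: [1.941, 1.568, -0.709]
ft_force: [1.0, 0.2, 0.4]
opening: 0.996
```

```bash
python3 -c "
from h import *
show(); plan([533.9,183.5,240],1.66)"
```

```text
t 1.75 grasp [ 463.6 -190.9  264.8] x [ 0.002 -0.002 -1.   ] y-ang -1.079 j [-5.220e-01  2.800e-01  1.815e+00 -1.000e-03  1.044e+00  5.570e-01] F [1.  0.2 0.4] Mz 0.04 open 0.996
shift [  24.3 -296.5 -238.8] turn [-2.739e+00  3.000e-03 -2.000e-03] rows>= 14.7
```

Nearly no lag. Turn first, moving straight up nothing.

Call:
jog_arm --deltas '[0,-30,-24,0,0,0,1,0,-30,-24,0,0,0,1,0,-30,-24,0,0,0,1,0,-30,-24,0,0,0,1,0,-30,-24,0,0,0,1,0,-30,-24,0,0,0,1,0,-30,-24,0,0,0,1,0,-30,-24,0,0,0,1,0,-28,-23,0,0,0,1,0,-28,-23,0,0,0,1]'

```text
t: 3.0
eef_pos: [534.7, 196.3, 436.8]
tcp_rot: [2.266, 1.564, -0.383]
ft_force: [-0.1, -1.2, 0.3]
opening: 0.996
```

Call:
jog_arm --deltas '[0,0,0,-0.18,0,0,1,0,0,0,-0.18,0,0,1,0,0,0,-0.18,0,0,1,0,0,0,-0.18,0,0,1,0,0,0,-0.18,0,0,1,0,0,0,-0.18,0,0,1,0,0,0,-0.18,0,0,1,0,0,0,-0.18,0,0,1,0,0,0,-0.18,0,0,1,0,0,0,-0.18,0,0,1]'

```text
t: 4.25
eef_pos: [534.3, 199.4, 436.8]
tcp_rot: [0.471, 1.564, -0.316]
ft_force: [-0.2, -0.0, 0.4]
opening: 1.001
```

Call:
jog_arm --deltas '[0,0,0,-0.18,0,0,1,0,0,0,-0.18,0,0,1,0,0,0,-0.18,0,0,1,0,0,0,-0.18,0,0,1,0,0,0,-0.18,0,0,1]'

```text
t: 4.88
eef_pos: [534.2, 199.3, 437.1]
tcp_rot: [-0.425, 1.564, -0.281]
ft_force: [0.7, -0.3, 0.0]
opening: 0.999
```

```bash
python3 -c "
from h import *
show(); plan([533.9,183.5,205],1.66)
r=cam('top');crop(r,150,150,300,290,5,'d1');q=cam('side');crop(q,310,70,470,230,4,'d2')"
```

```text
t 4.88 grasp [535.4 199.  266.1] x [ 0.007 -0.002 -1.   ] y-ang 1.715 j [ 0.242  0.38   1.655 -0.004  1.1   -1.471] F [ 0.7 -0.3  0. ] Mz 0.01 open 0.999
shift [ 61.1 -15.4  -2.9] turn [0.055 0.007 0.003] rows>= 1.0
```

View pics/d2.png

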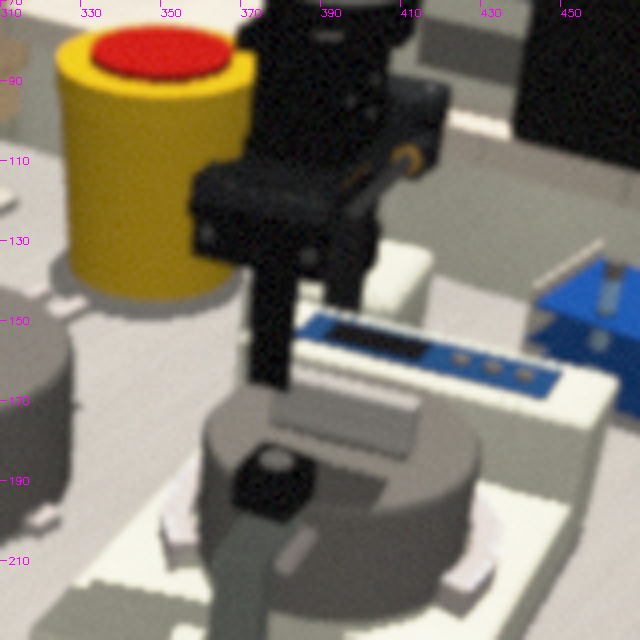

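View pics/d1.png

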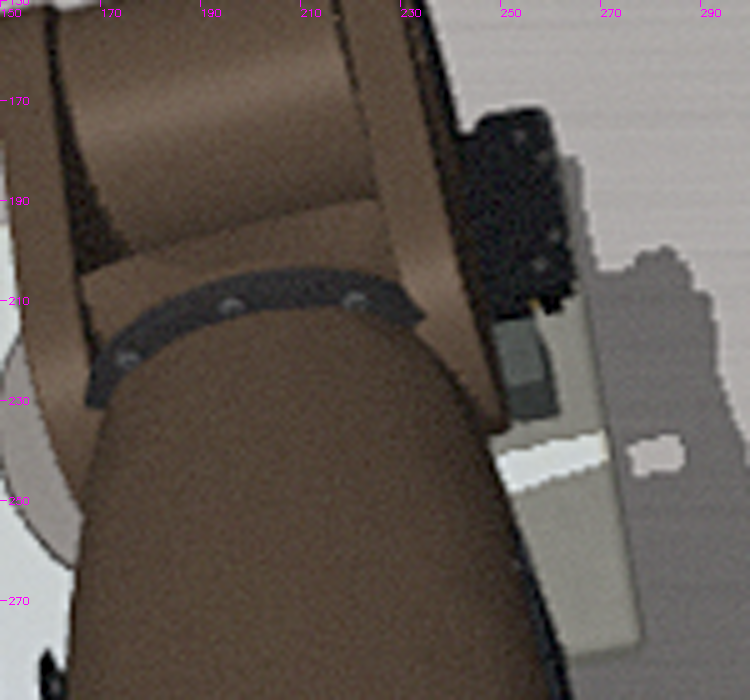

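Call:
jog_arm --deltas '[0,-15.4,-3,0.055,0.007,0.003,1,40,0,0,0,0,0,1,0,0,0,0,0,0,1]'

```text
t: 5.35
eef_pos: [533.2, 181.5, 397.0]
tcp_rot: [2.316, 1.57, 2.382]
ft_force: [-0.3, 0.7, 0.6]
opening: 1.0
```

```bash
python3 -c "
from h import *
show(); plan([533.9,183.5,171],1.66)
q=cam('side');crop(q,330,100,450,220,5,'d3')"
```

```text
t 5.35 grasp [533.1 181.5 226. ] x [-0.  0. -1.] y-ang 1.637 j [ 2.110e-01  4.120e-01  1.722e+00  1.000e-03  1.008e+00 -1.427e+00] F [-0.3  0.7  0.6] Mz -0.01 open 1.0
shift [55.   2.   0.9] turn [-0.023 -0.    -0.   ] rows>= 0.9
```

View pics/d3.png

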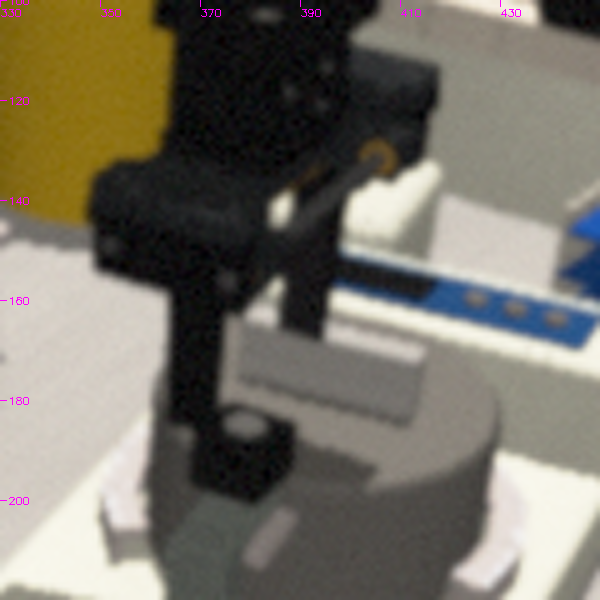

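```bash
python3 -c "
from h import *
s,M,g=where();q=cam('side')
P=[g+19*M[:,0]+d*M[:,1]+e*M[:,2] for d in(-47.5,-59.5,47.5,59.5) for e in (-10,10)]
pts=proj(q,P); print(pts.round(1)); crop(q,330,100,450,220,5,'d4',pts)"
```

```text
[[364.5 182.7]
 [372.8 185.5]
 [361.7 185.1]
 [370.  188. ]
 [385.4 164.5]
 [393.3 166.9]
 [387.8 162.3]
 [395.7 164.8]]
```

View pics/d4.png

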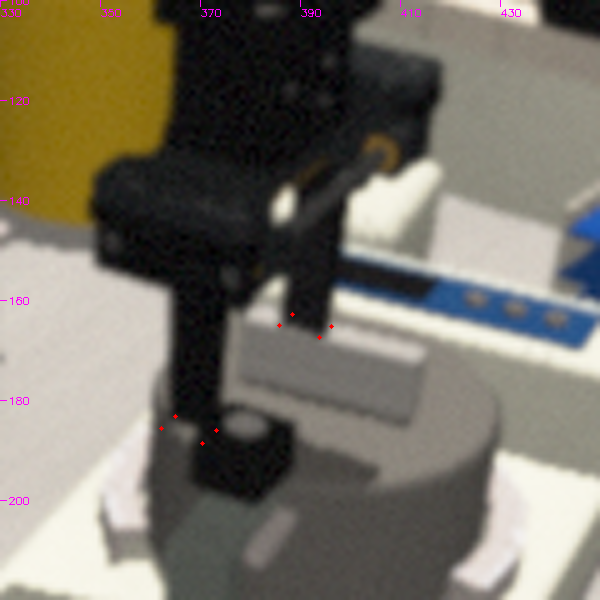

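Call:
jog_arm --deltas '[27,1,0.5,-0.02,0,0,1,28,1,0.5,0,0,0,1,0,0,0,0,0,0,0,0,0,0,0,0,0,0,0,0,0,0,0,0,0,0,0,0,0,0,0,0,0,0,0,0,0,0,0]'

```text
t: 6.32
eef_pos: [536.5, 183.8, 353.4]
tcp_rot: [0.155, 1.552, 0.238]
ft_force: [0.0, -0.1, 0.2]
opening: 0.533
```

```bash
python3 -c "
from h import *
show(); plan([533.9,183.5,171],1.66)
q=cam('side');crop(q,330,100,450,220,5,'d5')"
```

```text
t 6.33 grasp [539.6 184.5 182.4] x [ 0.018  0.004 -1.   ] y-ang 1.654 j [ 2.140e-01  4.650e-01  1.765e+00  1.000e-03  8.930e-01 -1.440e+00] F [ 0.  -0.1  0.2] Mz 0.03 open 0.533
shift [11.3 -0.1 -2.8] turn [-0.006  0.018 -0.003] rows>= 0.2
```

View pics/d5.png

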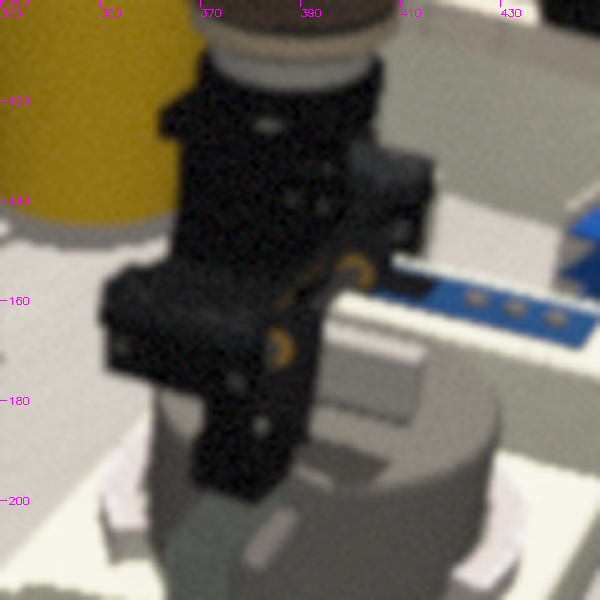

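Call:
jog_arm --deltas '[0,0,-2.8,0,0.018,0,0.8,11,0,0,0,0,0,0.8,0,0,0,0,0,0,0.8]'

```text
t: 6.75
eef_pos: [533.4, 183.6, 341.4]
tcp_rot: [2.134, 1.568, 2.216]
ft_force: [0.0, 0.7, 0.1]
opening: 0.746
```

```bash
python3 -c "
from h import *
show(); plan([533.9,183.5,171],1.66)"
```

```text
t 6.75 grasp [533.  184.  170.4] x [-0.002  0.003 -1.   ] y-ang 1.654 j [ 0.214  0.479  1.781  0.004  0.884 -1.442] F [0.  0.7 0.1] Mz 0.0 open 0.746
shift [-0.6 -0.1  0.5] turn [-0.006 -0.002 -0.003] rows>= 0.0
```

Call:
jog_arm --deltas '[0,0,0,0,0,0,0,0,0,0,0,0,0,0,0,0,0,0,0,0,0,0,0,0,0,0,0,0,0,0,0,0,0,0,0,0,0,0,0,0,0,0]'

```text
t: 7.5
eef_pos: [533.4, 184.0, 341.4]
tcp_rot: [1.996, 1.567, 2.079]
ft_force: [0.5, -0.4, -1.5]
opening: 0.395
```

```bash
python3 -c "
from h import *
show()"
```

```text
t 7.5 grasp [533.1 184.5 170.4] x [-0.002  0.003 -1.   ] y-ang 1.654 j [ 0.215  0.479  1.78   0.005  0.884 -1.442] F [ 0.5 -0.4 -1.5] Mz 0.01 open 0.395
```

Call:
jog_arm --deltas '[-0.36,0,0,0.15,0,0,0,-0.36,0,0,0.15,0,0,0,-0.36,0,0,0.15,0,0,0,-0.36,0,0,0.15,0,0,0,-0.36,0,0,0.15,0,0,0]'

```text
t: 8.12
eef_pos: [533.4, 184.0, 343.2]
tcp_rot: [2.848, 1.568, 2.161]
ft_force: [-0.2, 1.5, -1.0]
opening: 0.4
```

```bash
python3 -c "
from h import *
show();plan([533.1,184.5,172.4])"
```

```text
t 8.12 grasp [533.1 184.4 172.2] x [-0.002  0.002 -1.   ] y-ang 0.883 j [ 0.215  0.476  1.778  0.003  0.888 -0.67 ] F [-0.2  1.5 -1. ] Mz 0.16 open 0.4
shift [-0.2  0.2 -0.5] turn [ 0.    -0.003 -0.001] rows>= 0.0
```

Call:
jog_arm --deltas '[-0.36,0,0,0.15,0,0,0,-0.36,0,0,0.15,0,0,0,-0.36,0,0,0.15,0,0,0,-0.36,0,0,0.15,0,0,0,-0.36,0,0,0.15,0,0,0,-0.36,0,0,0.15,0,0,0,-0.36,0,0,0.15,0,0,0,-0.36,0,0,0.15,0,0,0,-0.36,0,0,0.15,0,0,0,-0.36,0,0,0.15,0,0,0]'

```text
t: 9.38
eef_pos: [533.2, 184.2, 346.9]
tcp_rot: [-1.596, 1.569, 2.452]
ft_force: [-0.7, 1.0, 0.2]
opening: 0.394
```

Call:
jog_arm --deltas '[-0.36,0,0,0.15,0,0,0,-0.36,0,0,0.15,0,0,0,-0.36,0,0,0.15,0,0,0,-0.36,0,0,0.15,0,0,0,-0.36,0,0,0.15,0,0,0,-0.36,0,0,0.15,0,0,0,-0.36,0,0,0.15,0,0,0,-0.36,0,0,0.15,0,0,0,-0.36,0,0,0.15,0,0,0,-0.36,0,0,0.15,0,0,0]'

```text
t: 10.62
eef_pos: [533.1, 184.5, 350.7]
tcp_rot: [-0.015, 1.57, 2.486]
ft_force: [0.0, 2.3, 0.5]
opening: 0.399
```

```bash
python3 -c "
from h import *
show();plan([533.1,184.5,180])
q=cam('side');crop(q,330,100,450,220,5,'d6')"
```

```text
t 10.62 grasp [533.  184.6 179.7] x [-0.001  0.001 -1.   ] y-ang -2.212 j [2.160e-01 4.670e-01 1.771e+00 1.000e-03 9.040e-01 2.427e+00] F [0.  2.3 0.5] Mz 0.16 open 0.399
shift [-0.3  0.  -0. ] turn [0.    0.001 0.   ] rows>= 0.0
```

View pics/d6.png

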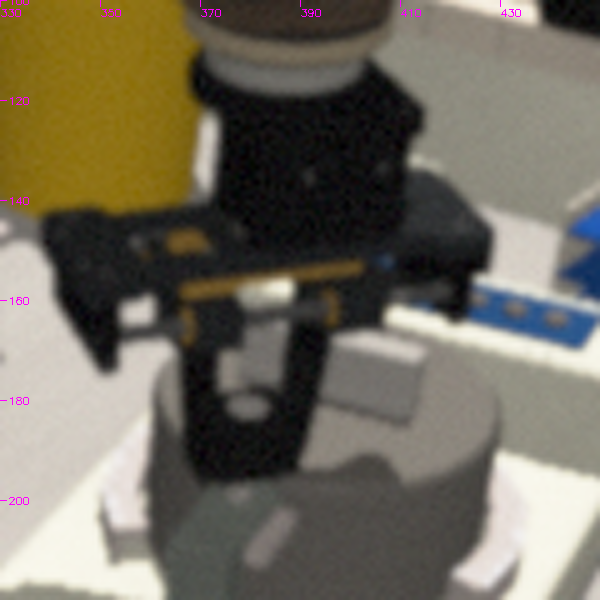

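Call:
jog_arm --deltas '[0,0,0,0,0,0,1,0,0,0,0,0,0,1,0,0,0,0,0,0,1,0,0,0,0,0,0,1,0,0,0,0,0,0,1,0,0,0,-0.18,0,0,1,0,0,0,-0.18,0,0,1,0,0,0,-0.18,0,0,1,0,0,0,-0.18,0,0,1,0,0,0,-0.18,0,0,1]'

```text
t: 11.92
eef_pos: [533.1, 184.1, 350.7]
tcp_rot: [-0.237, 1.57, -3.089]
ft_force: [0.6, -0.5, 0.7]
opening: 1.001
```

Call:
jog_arm --deltas '[0,0,0,-0.18,0,0,1,0,0,0,-0.18,0,0,1,0,0,0,-0.18,0,0,1,0,0,0,-0.18,0,0,1,0,0,0,-0.18,0,0,1,0,0,0,-0.18,0,0,1,0,0,0,-0.18,0,0,1,0,0,0,-0.18,0,0,1,0,0,0,-0.18,0,0,1,0,0,0,-0.18,0,0,1]'

```text
t: 13.18
eef_pos: [533.2, 184.1, 350.6]
tcp_rot: [-1.906, 1.57, -2.894]
ft_force: [0.1, 0.7, 0.7]
opening: 1.0
```

```bash
python3 -c "
from h import *
show();plan([533.1,184.5,179.5],.93)
q=cam('side');crop(q,330,100,450,220,5,'d7')"
```

```text
t 13.18 grasp [533.  184.1 179.6] x [-0.001 -0.    -1.   ] y-ang 0.583 j [ 0.215  0.467  1.771 -0.     0.904 -0.367] F [0.1 0.7 0.7] Mz 0.04 open 1.0
shift [ 0.1  0.2 -0.3] turn [-0.347 -0.     0.001] rows>= 1.9
```

View pics/d7.png

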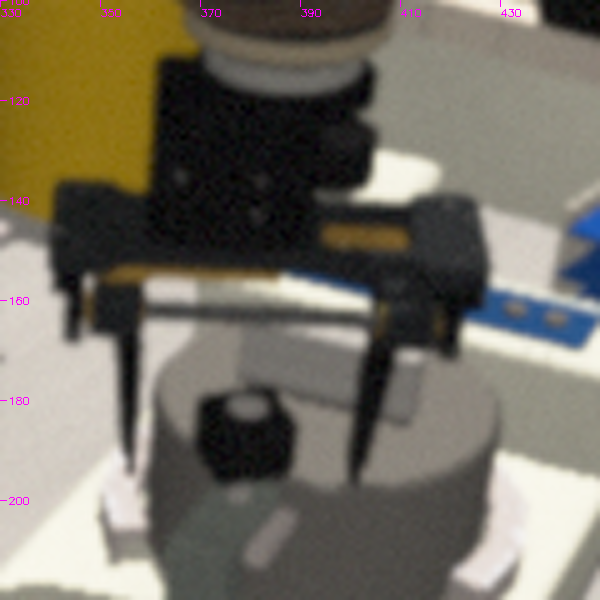

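Call:
jog_arm --deltas '[0,0,0,-0.175,0,0,1,0,0,0,-0.175,0,0,1,0,0,0,0,0,0,0,0,0,0,0,0,0,0,0,0,0,0,0,0,0,0,0,0,0,0,0,0,0,0,0,0,0,0,0,0,0,0,0,0,0,0,0,0,0,0,0,0,0]'

```text
t: 14.35
eef_pos: [533.3, 184.3, 350.7]
tcp_rot: [2.996, 1.57, 2.353]
ft_force: [0.6, 2.6, 0.0]
opening: 0.4
```

Call:
jog_arm --deltas '[-0.36,0,0,0.15,0,0,0,-0.36,0,0,0.15,0,0,0,-0.36,0,0,0.15,0,0,0,-0.36,0,0,0.15,0,0,0,-0.36,0,0,0.15,0,0,0,-0.36,0,0,0.15,0,0,0,-0.36,0,0,0.15,0,0,0,-0.36,0,0,0.15,0,0,0,-0.36,0,0,0.15,0,0,0,-0.36,0,0,0.15,0,0,0]'

```text
t: 15.6
eef_pos: [533.0, 184.6, 354.4]
tcp_rot: [-0.069, 1.569, -2.257]
ft_force: [0.6, 1.1, -0.1]
opening: 0.397
```

```bash
python3 -c "
from h import *
show();plan([533.1,184.5,183.2])"
```

```text
t 15.6 grasp [532.8 184.3 183.4] x [-0.001 -0.001 -1.   ] y-ang -0.617 j [ 2.160e-01  4.620e-01  1.767e+00 -1.000e-03  9.130e-01  8.350e-01] F [ 0.6  1.1 -0.1] Mz 0.17 open 0.397
shift [0.2 0.1 0. ] turn [0.    0.002 0.   ] rows>= 0.0
```

Call:
jog_arm --deltas '[-0.36,0,0,0.15,0,0,0,-0.36,0,0,0.15,0,0,0,-0.36,0,0,0.15,0,0,0,-0.36,0,0,0.12,0,0,0,0,0,0,0,0,0,0,0,0,0,0,0,0,1,0,0,0,0,0,0,1,0,0,0,0,0,0,1,0,0,0,0,0,0,1,0,0,0,0,0,0,1]'

```text
t: 16.85
eef_pos: [532.9, 184.6, 355.8]
tcp_rot: [0.486, 1.568, -2.284]
ft_force: [-0.1, -0.7, -0.2]
opening: 0.862
```

Call:
jog_arm --deltas '[-40,0,0,0,0,0,1,-40,0,0,0,0,0,1,0,0,0,0,0,0,1]'

```text
t: 17.23
eef_pos: [533.1, 184.8, 437.5]
tcp_rot: [0.269, 1.567, -2.502]
ft_force: [-0.7, 0.2, -0.0]
opening: 0.998
```

```bash
python3 -c "
from h import *
show();plan([516.3,292.1,215],1.731)
q=cam('side');crop(q,310,130,470,275,5,'d8')"
```

```text
t 17.23 grasp [532.6 184.4 266.5] x [-0.003 -0.002 -1.   ] y-ang -1.199 j [ 0.217  0.372  1.667 -0.002  1.106  1.417] F [-0.7  0.2 -0. ] Mz 0.05 open 0.998
shift [  51.3 -106.2  -23.4] turn [-2.93e+00  2.00e-03  5.00e-03] rows>= 15.8
```

View pics/d8.png

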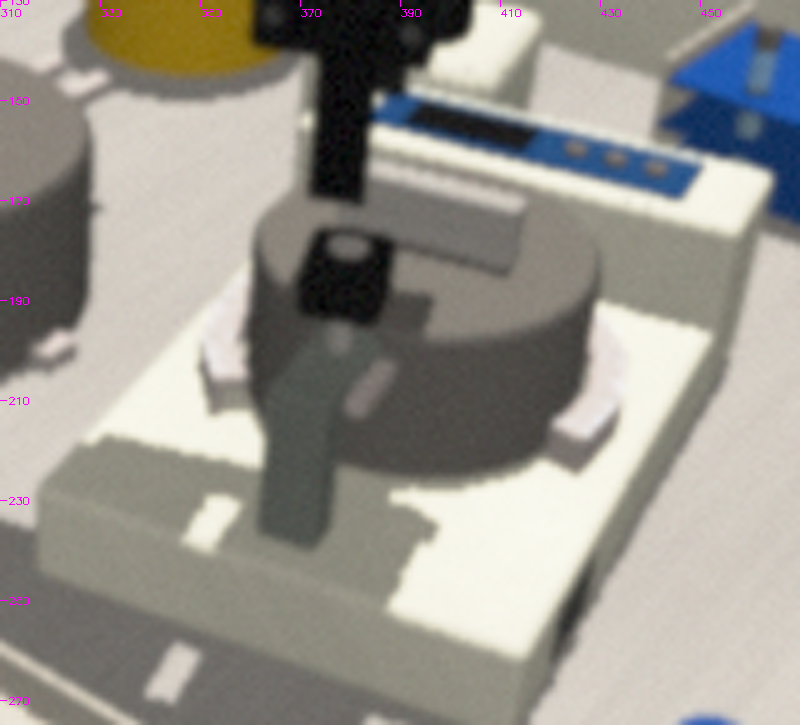

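```bash
python3 -c "
from h import *
q=cam('side');print(proj(q,[[533,184.4,182],[533,184.4,194],[533,184.4,196.4]]), np.array([346,273])/5+[310,130],np.array([348,246])/5+[310,130])"
```

```text
[[378.37627621 184.46824489]
 [378.86026221 179.82987524]
 [378.95796593 178.89351356]] [379.2 184.6] [379.6 179.2]
```

```bash
python3 -c "
from h import *
plan([515.6,293.0,215],-1.411)"
```

```text
shift [  48.5 -107.2  -23.6] turn [ 0.211  0.008 -0.001] rows>= 1.9
```

Call:
jog_arm --deltas '[0,-36,-8,0,0,0,1,0,-36,-8,0,0,0,1,0,-35,-8,0,0,0,1,0,0,0,0.105,0,0,1,0,0,0,0.105,0,0,1,25,0,0,0,0,0,1,0,0,0,0,0,0,1]'

```text
t: 18.2
eef_pos: [515.1, 296.3, 398.5]
tcp_rot: [0.244, 1.547, -2.743]
ft_force: [0.3, 0.3, 0.1]
opening: 1.0
```

```bash
python3 -c "
from h import *
show();plan([515.6,293.0,166],-1.411)
q=cam('side');crop(q,310,70,470,215,5,'d9')"
```

```text
t 18.2 grasp [511.4 294.7 227.6] x [-0.022 -0.009 -1.   ] y-ang -1.416 j [0.411 0.456 1.64  0.    1.07  1.827] F [0.3 0.3 0.1] Mz 0.04 open 1.0
shift [61.5  3.  -1.4] turn [-0.006  0.023 -0.006] rows>= 1.0
```

View pics/d9.png

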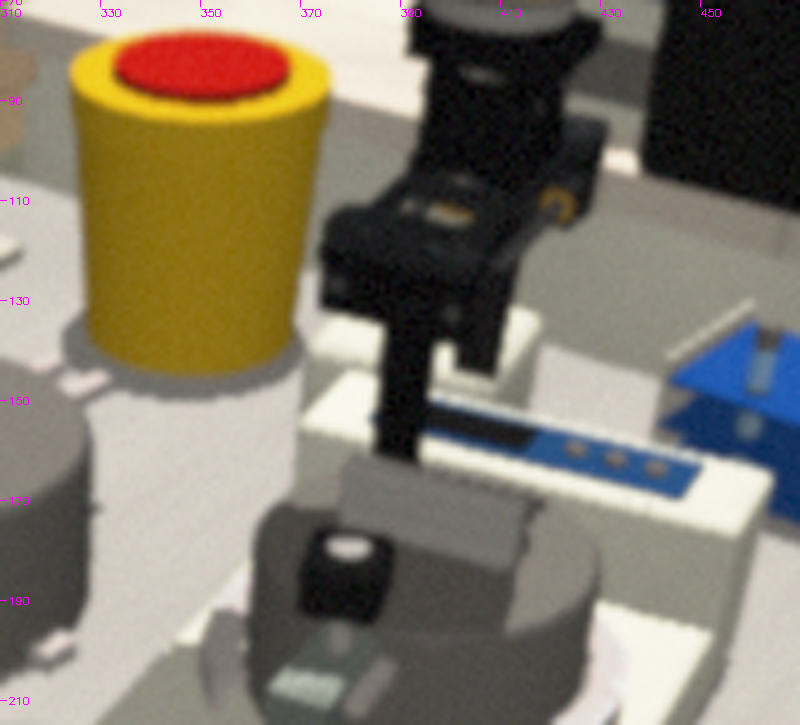

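Call:
jog_arm --deltas '[0,0,0,-0.006,0.023,-0.006,1,0,0,0,0,0,0,1]'

```text
t: 18.5
eef_pos: [515.7, 296.4, 400.7]
tcp_rot: [-2.82, 1.566, 0.482]
ft_force: [-0.7, 0.5, 0.4]
opening: 0.999
```

```bash
python3 -c "
from h import *
show();plan([515.6,293.0,166],-1.411)"
```

```text
t 18.5 grasp [516.4 296.8 229.7] x [ 0.004  0.002 -1.   ] y-ang -1.41 j [0.411 0.451 1.642 0.    1.044 1.82 ] F [-0.7  0.5  0.4] Mz -0.0 open 0.999
shift [63.6  3.4  0.9] turn [ 0.001 -0.005  0.002] rows>= 1.0
```

Call:
jog_arm --deltas '[21,3.4,1,0,0,0,1,21,0,0,0,0,0,1,20,0,0,0,0,0,1,0,0,0,0,0,0,1]'

```text
t: 19.0
eef_pos: [515.8, 292.8, 339.9]
tcp_rot: [-2.861, 1.561, 0.442]
ft_force: [-0.0, -0.4, 0.8]
opening: 1.003
```

```bash
python3 -c "
from h import *
show();plan([515.6,293.0,166],-1.411)
q=cam('side');crop(q,310,90,470,235,5,'e1')"
```

```text
t 19.0 grasp [517.3 293.6 168.9] x [ 0.009  0.004 -1.   ] y-ang -1.41 j [0.405 0.516 1.712 0.    0.903 1.815] F [-0.  -0.4  0.8] Mz 0.04 open 1.003
shift [ 2.9 -0.2  0.2] turn [ 0.001 -0.01   0.003] rows>= 0.1
```

View pics/e1.png

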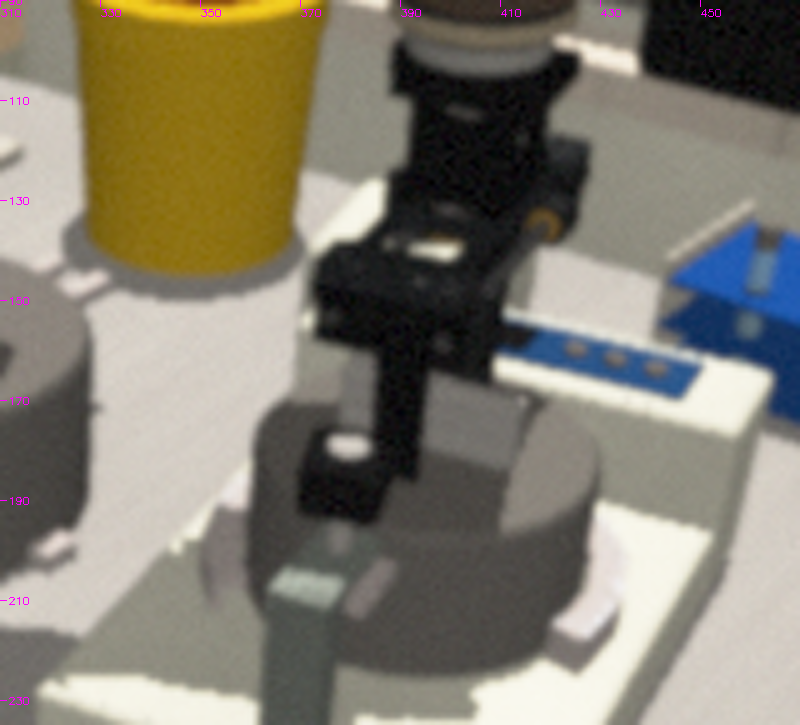

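Jaws straddle the handle. Level, down 2.5 mm, close.

Call:
jog_arm --deltas '[2.5,0,0,0,-0.01,0.003,1,0,0,0,0,0,0,0,0,0,0,0,0,0,0,0,0,0,0,0,0,0,0,0,0,0,0,0,0,0,0,0,0,0,0,0,0,0,0,0,0,0,0,0,0,0,0,0,0,0,0,0,0,0,0,0,0,0,0,0,0,0,0,0]'

```text
t: 20.3
eef_pos: [516.2, 293.1, 341.0]
tcp_rot: [-2.952, 1.566, 0.351]
ft_force: [0.7, -0.1, -0.3]
opening: 0.167
```

```bash
python3 -c "
from h import *
show()"
```

```text
t 20.3 grasp [516.9 293.4 170. ] x [ 0.004  0.002 -1.   ] y-ang -1.409 j [ 0.405  0.516  1.709 -0.     0.912  1.815] F [ 0.7 -0.1 -0.3] Mz 0.24 open 0.167
```

Call:
jog_arm --deltas '[0,0,0,0,0,0,0.3,0,0,0,0,0,0,0.3,2.5,0,0,0,-0.003,0,0.3,2.5,0,0,0,0,0,0.3,0,0,0,0,0,0,0,0,0,0,0,0,0,0,0,0,0,0,0,0,0,0,0,0,0,0,0,0]'

```text
t: 21.3
eef_pos: [516.2, 293.1, 335.4]
tcp_rot: [-2.554, 1.57, 0.749]
ft_force: [-0.9, 0.5, -0.3]
opening: 0.164
```

```bash
python3 -c "
from h import *
show()"
```

```text
t 21.3 grasp [516.4 293.3 164.4] x [ 0.001  0.001 -1.   ] y-ang -1.409 j [0.405 0.523 1.713 0.    0.904 1.814] F [-0.9  0.5 -0.3] Mz 0.25 open 0.164
```

Call:
jog_arm --deltas '[0,0,0,-0.1,0,0,0,0,0,0,-0.1,0,0,0,0,0,0,-0.1,0,0,0]'

```text
t: 21.68
eef_pos: [516.2, 293.1, 335.4]
tcp_rot: [-2.464, 1.57, 1.146]
ft_force: [0.5, 0.8, -0.6]
opening: 0.167
```

```bash
python3 -c "
from h import *
show()"
```

```text
t 21.68 grasp [516.3 293.2 164.4] x [ 0.001  0.001 -1.   ] y-ang -1.102 j [4.050e-01 5.230e-01 1.713e+00 1.000e-03 9.040e-01 1.507e+00] F [ 0.5  0.8 -0.6] Mz -0.21 open 0.167
```

Call:
jog_arm --deltas '[0,0,0,-0.1,0,0,0,0,0,0,-0.1,0,0,0,0,0,0,-0.1,0,0,0,0,0,0,-0.1,0,0,0,0,0,0,-0.1,0,0,0,0,0,0,-0.1,0,0,0,0,0,0,-0.1,0,0,0,0,0,0,-0.06,0,0,0,0,0,0,0,0,0,0,0,0,0,0,0,0,0]'

```text
t: 22.92
eef_pos: [516.1, 292.9, 335.5]
tcp_rot: [-2.665, 1.568, 1.724]
ft_force: [-0.7, 0.7, -0.3]
opening: 0.166
```

```bash
python3 -c "
from h import *
show()
q=cam('side');crop(q,310,90,470,235,5,'e2')"
```

```text
t 22.93 grasp [516.  293.4 164.5] x [-0.     0.002 -1.   ] y-ang -0.323 j [0.405 0.523 1.714 0.003 0.904 0.726] F [-0.7  0.7 -0.3] Mz 0.19 open 0.166
```

View pics/e2.png

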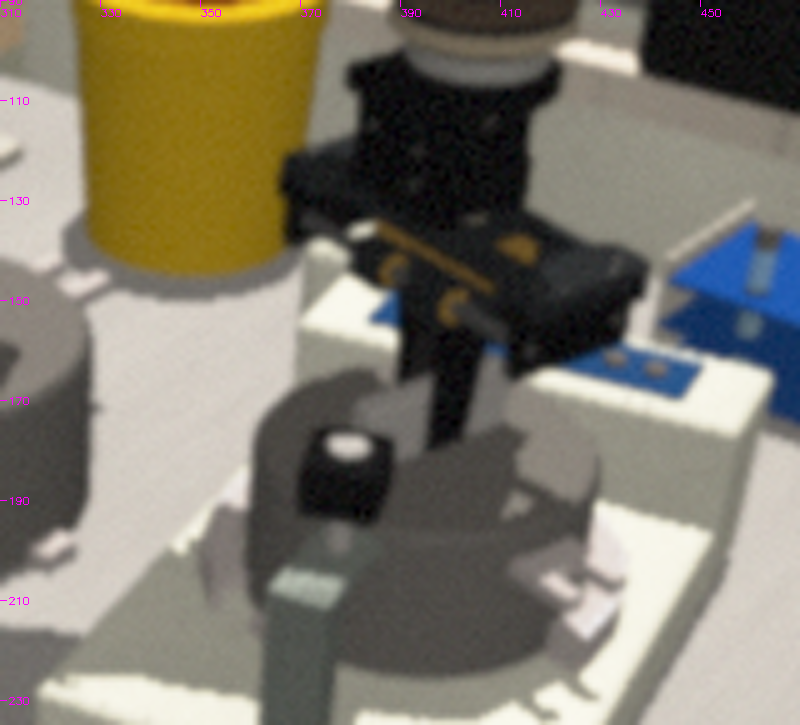

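Call:
jog_arm --deltas '[-6,0,0,0,0,0,0,-6,0,0,0,0,0,0,0,0,0,0,0,0,0]'

```text
t: 23.35
eef_pos: [516.0, 292.9, 347.5]
tcp_rot: [-2.139, 1.568, 2.249]
ft_force: [-0.0, 0.6, -4.8]
opening: 0.165
```

```bash
python3 -c "
from h import *
show()
q=cam('side');crop(q,310,90,470,235,5,'e3')"
```

```text
t 23.35 grasp [515.7 293.3 176.5] x [-0.002  0.002 -1.   ] y-ang -0.324 j [0.405 0.509 1.702 0.003 0.932 0.727] F [-0.   0.6 -4.8] Mz -0.03 open 0.165
```

View pics/e3.png

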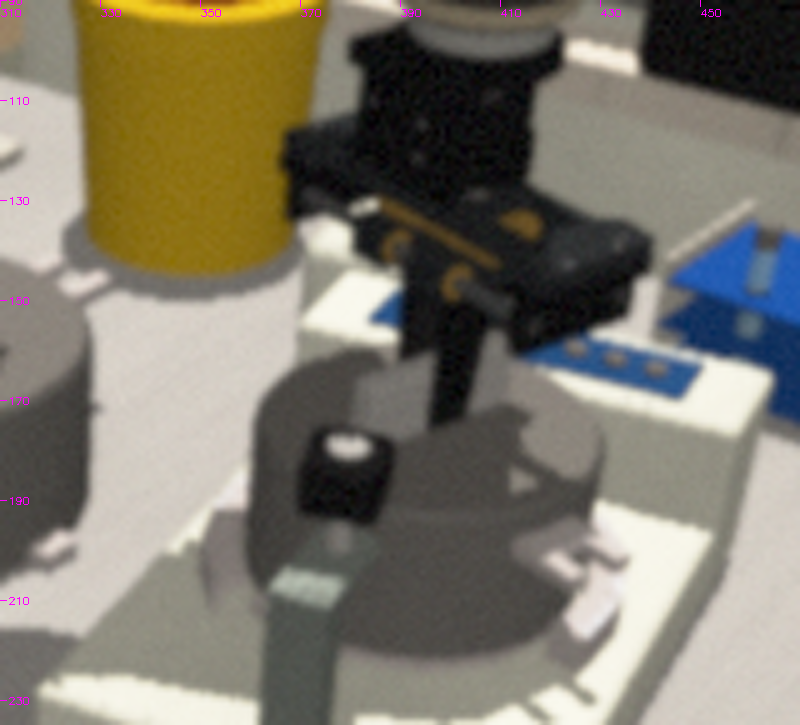

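Call:
jog_arm --deltas '[-6,0,0,0,0,0,0,-6,0,0,0,0,0,0,0,-2.3,-4.4,0,0,0,0,-20,0,0,0,0,0,0,-20,0,0,0,0,0,0,-20,0,0,0,0,0,0,-20,0,0,0,0,0,0,-20,0,0,0,0,0,0,0,0,0,0,0,0,0]'

```text
t: 24.52
eef_pos: [514.5, 299.1, 462.1]
tcp_rot: [-1.284, 1.565, 3.104]
ft_force: [0.8, 0.6, -5.8]
opening: 0.165
```

```bash
python3 -c "
from h import *
show();
q=cam('side');r=cam('top');cv2.imwrite('pics/e4.png',q['image'][:,:,::-1]);cv2.imwrite('pics/e5.png',r['image'][:,:,::-1])"
```

```text
t 24.52 grasp [513.6 299.1 291.1] x [-0.006  0.    -1.   ] y-ang -0.324 j [0.415 0.397 1.558 0.003 1.192 0.738] F [ 0.8  0.6 -5.8] Mz -0.01 open 0.165
```

View pics/e4.png

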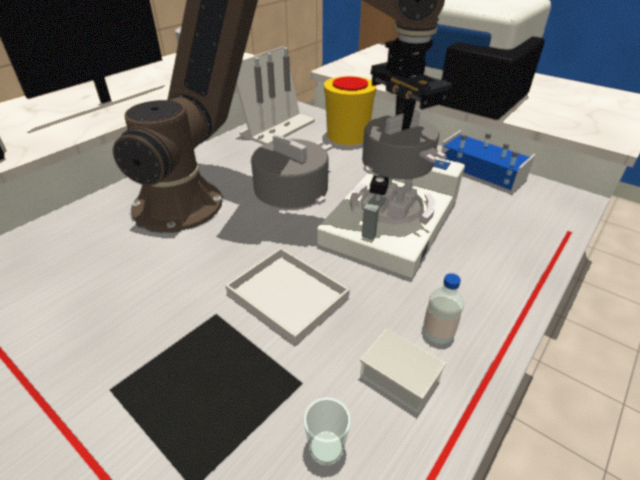

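View pics/e5.png

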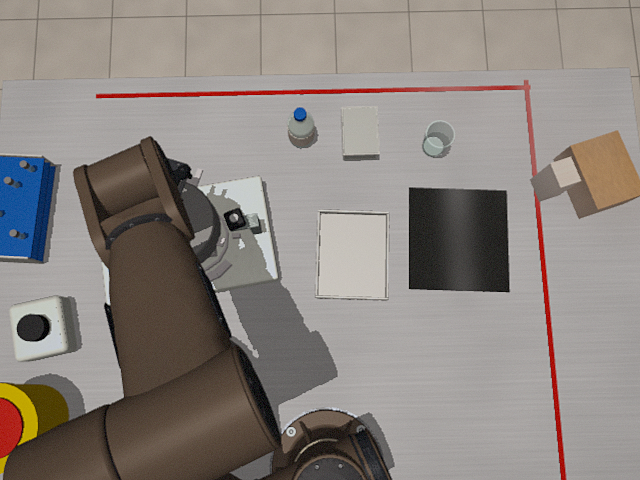

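Call:
jog_arm --deltas '[-17,0,0,0,0,0,0,-17,0,0,0,0,0,0,0,6,18,0,0,0,0,0,11,34,0,0,0,0,0,14,42,0,0,0,0,0,14,42,0,0,0,0,0,14,42,0,0,0,0,0,14,42,0,0,0,0,0,14,42,0,0,0,0,0,14,42,0,0,0,0]'

```text
t: 25.88
eef_pos: [511.2, -34.1, 493.2]
tcp_rot: [-0.981, 1.554, -2.873]
ft_force: [0.3, 0.3, -3.4]
opening: 0.165
```

```bash
python3 -c "
from h import *
show();plan([513.2,-334,325],-.324)"
```

```text
t 25.88 grasp [508.5 -34.9 322.2] x [-0.016 -0.004 -1.   ] y-ang -0.321 j [-0.194  0.246  1.701 -0.008  1.21   0.13 ] F [ 0.3  0.3 -3.4] Mz -0.01 open 0.165
shift [ -1.5  96.5 284. ] turn [0.003 0.009 0.014] rows>= 4.8
```

Call:
jog_arm --deltas '[0,14,42,0,0.005,0.007,0,0,14,42,0,0.004,0.007,0,0,14,42,0,0,0,0,0,14,42,0,0,0,0,0,13,40,0,0,0,0,0,12,35,0,0,0,0,0,8,22,0,0,0,0,0,4,10,0,0,0,0,0,0,0,0,0,0,0]'

```text
t: 27.0
eef_pos: [504.8, -340.6, 490.2]
tcp_rot: [-1.641, 1.564, 2.743]
ft_force: [0.1, 0.7, -5.0]
opening: 0.17
```

```bash
python3 -c "
from h import *
show();plan([513.2,-334,150])
q=cam('side');r=cam('top');cv2.imwrite('pics/f4.png',q['image'][:,:,::-1]);cv2.imwrite('pics/f5.png',r['image'][:,:,::-1])"
```

```text
t 27.0 grasp [ 503.8 -340.2  319.2] x [-0.006  0.003 -1.   ] y-ang -0.328 j [-0.702  0.398  1.481 -0.002  1.269 -0.373] F [ 0.1  0.7 -5. ] Mz -0.04 open 0.17
shift [169.2   6.9  -8.9] turn [-0.    -0.     0.006] rows>= 2.7
```

View pics/f4.png

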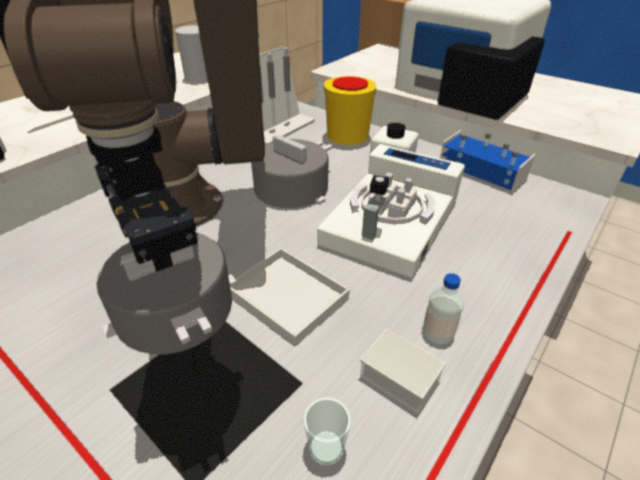

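View pics/f5.png

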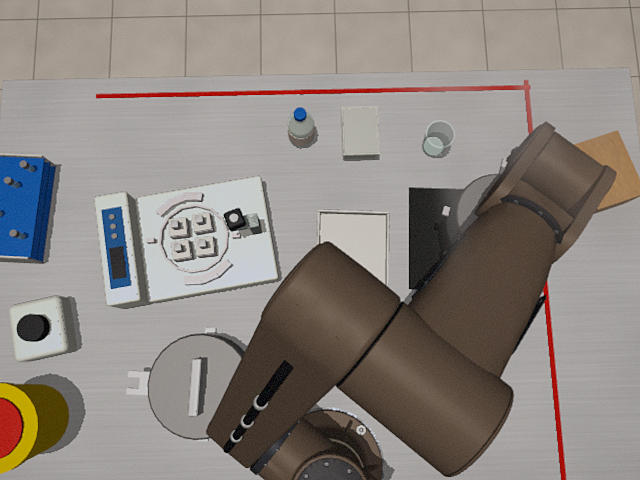

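Call:
jog_arm --deltas '[0,7,-9,0,0,0.006,0,30,0,0,0,0,0,0,30,0,0,0,0,0,0,30,0,0,0,0,0,0,30,0,0,0,0,0,0,30,0,0,0,0,0,0,15,0,0,0,0,0,0,0,0,0,0,0,0,0]'

```text
t: 28.1
eef_pos: [520.9, -324.2, 323.9]
tcp_rot: [1.599, 1.563, -0.289]
ft_force: [0.0, -0.5, -3.7]
opening: 0.168
```

```bash
python3 -c "
from h import *
show();plan([513.2,-334,110])"
```

```text
t 28.1 grasp [ 522.2 -324.6  152.9] x [ 0.007 -0.002 -1.   ] y-ang -0.318 j [-0.665  0.562  1.674  0.004  0.898 -0.349] F [ 0.  -0.5 -3.7] Mz -0.06 open 0.168
shift [42.9 -4.6 11.7] turn [ 0.    -0.    -0.008] rows>= 0.7
```

Call:
jog_arm --deltas '[0,-4.6,11.7,0,0,-0.008,0,12,0,0,0,0,0,0,12,0,0,0,0,0,0,10,0,0,0,0,0,0,0,0,0,0,0,0,0]'

```text
t: 28.72
eef_pos: [512.7, -334.8, 290.1]
tcp_rot: [1.191, 1.568, -0.698]
ft_force: [1.0, 0.0, -4.1]
opening: 0.164
```

```bash
python3 -c "
from h import *
show();plan([513.2,-334,108.5])"
```

```text
t 28.73 grasp [ 513.2 -335.2  119.1] x [ 0.002 -0.002 -1.   ] y-ang -0.318 j [-0.686  0.603  1.704 -0.     0.831 -0.368] F [ 1.   0.  -4.1] Mz -0.02 open 0.164
shift [10.6  0.2 -0.9] turn [-0.     0.001 -0.003] rows>= 0.2
```

Call:
jog_arm --deltas '[4,0,0,0,0,0,0,4,0,0,0,0,0,0,1,0,0,0,0,0,0,0,0,0,0,0,0,0]'

```text
t: 29.22
eef_pos: [513.0, -334.8, 280.9]
tcp_rot: [1.199, 1.567, -0.69]
ft_force: [0.1, -0.9, -4.9]
opening: 0.17
```

```bash
python3 -c "
from h import *
show();plan([513.2,-334,108.5])"
```

```text
t 29.23 grasp [ 513.6 -335.2  109.9] x [ 0.003 -0.003 -1.   ] y-ang -0.318 j [-0.686  0.616  1.71  -0.     0.812 -0.368] F [ 0.1 -0.9 -4.9] Mz 0.03 open 0.17
shift [ 1.4 -0.1 -0.8] turn [-0.     0.001 -0.004] rows>= 0.0
```

Call:
jog_arm --deltas '[1,0,0,0,0,0,0,1,0,0,0,0,0,0,0,0,0,0,0,0,0]'

```text
t: 29.6
eef_pos: [513.1, -334.9, 279.8]
tcp_rot: [1.197, 1.566, -0.692]
ft_force: [-1.4, 0.8, -2.6]
opening: 0.168
```

```bash
python3 -c "
from h import *
show()"
```

```text
t 29.6 grasp [ 513.7 -335.4  108.8] x [ 0.004 -0.003 -1.   ] y-ang -0.318 j [-0.686  0.617  1.711 -0.     0.809 -0.368] F [-1.4  0.8 -2.6] Mz -0.01 open 0.168
```

Contact beginning. Release (partly, then full) and rise.

Call:
jog_arm --deltas '[0.5,0,0,0,0,0,0,0,0,0,0,0,0,1,0,0,0,0,0,0,1,0,0,0,0,0,0,1,0,0,0,0,0,0,1,0,0,0,0,0,0,1,-40,0,0,0,0,0,1,-50,0,0,0,0,0,1,-50,0,0,0,0,0,1,0,0,0,0,0,0,1]'

```text
t: 30.85
eef_pos: [512.7, -334.5, 423.6]
tcp_rot: [1.21, 1.564, -0.679]
ft_force: [0.4, 0.4, -0.2]
opening: 0.992
```

```bash
python3 -c "
from h import *
show()
q=cam('side');r=cam('top');cv2.imwrite('pics/g4.png',q['image'][:,:,::-1]);cv2.imwrite('pics/g5.png',r['image'][:,:,::-1])
crop(r,130,180,280,300,5,'g6');crop(q,310,140,470,275,5,'g7')"
```

```text
t 30.85 grasp [ 513.5 -335.2  252.6] x [ 0.005 -0.004 -1.   ] y-ang -0.318 j [-0.686  0.454  1.57   0.     1.111 -0.368] F [ 0.4  0.4 -0.2] Mz -0.01 open 0.992
```

View pics/g4.png

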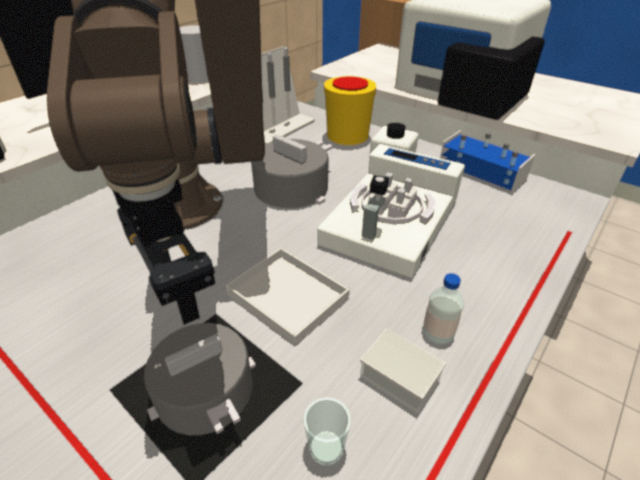

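View pics/g6.png

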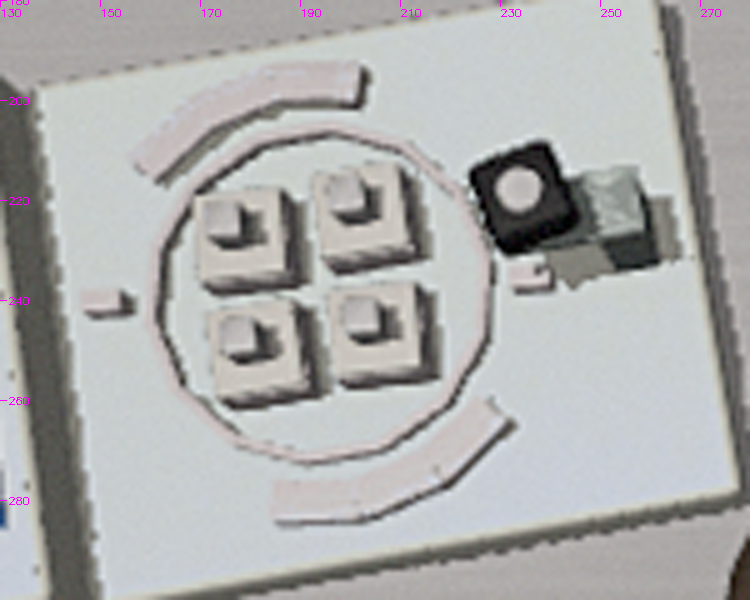

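View pics/g7.png

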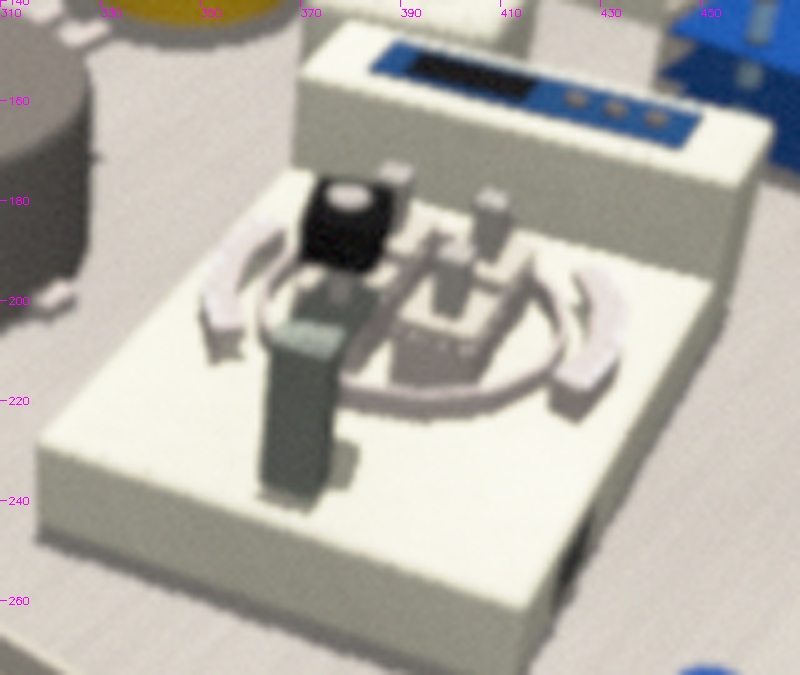

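```bash
python3 - <<'E'
from h import *
r=cam('top'); q=cam('side'); kt=(-.08,-.045)
S=np.array([(227,226),(352,198),(243,338),(368,320)])/5.+[130,180]-.4
W=ray(r,undist(r,S,kt),132); print(W.round(1))
c,s=np.cos(.16),np.sin(.16); d=W[:,:2]-[515.6,293.0]; print(np.c_[d@[c,s],d@[-s,c]].round(1))
print("as mill:",frame(515.6,293,.16,[(26,26,132),(26,-26,132),(-26,26,132),(-26,-26,132)]).round(1))
print(proj(q,W)); 
# knob check
print(ray(r,undist(r,np.array([[520,187]])/5.+[130,180]-.4,kt),196))
crop(r,300,195,400,315,5,'t1'); crop(q,220,240,360,350,5,'t2')
E
```

```text
[[534.5 321.5 132. ]
 [545.9 266.2 132. ]
 [484.3 313.3 132. ]
 [491.1 258.4 132. ]]
[[ 23.2  25.1]
 [ 25.6 -31.3]
 [-27.7  25. ]
 [-29.7 -30.3]]
as mill: [[537.1 322.8 132. ]
 [545.4 271.5 132. ]
 [485.8 314.5 132. ]
 [494.1 263.2 132. ]]
[[406.55588592 179.01069205]
 [399.31401807 189.91952025]
 [387.47871468 173.89891892]
 [378.16341882 183.75131133]]
[[534.62457772 183.36522345 196.        ]]
```

View pics/t1.png

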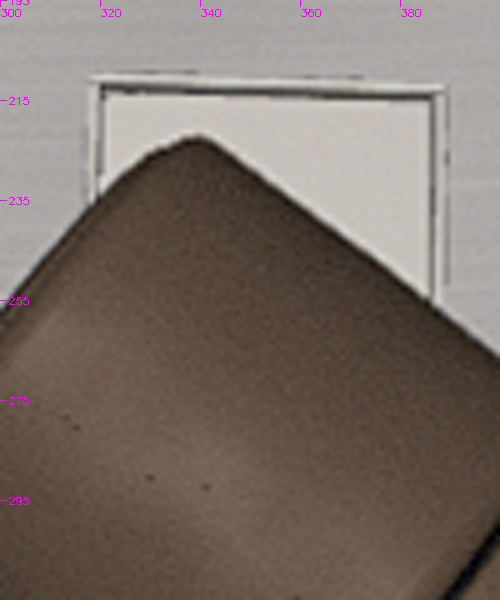

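View pics/t2.png

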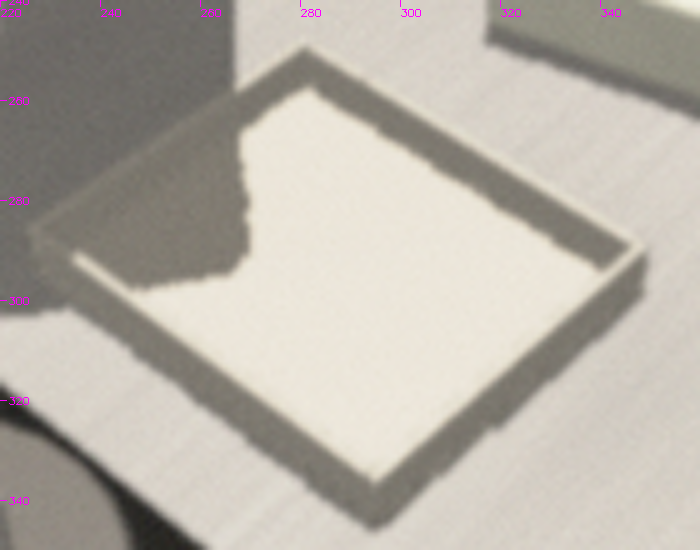

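```bash
python3 - <<'E'
from h import *
im=cv2.imread('pics/e5.png'); cv2.imwrite('pics/t3.png',cv2.resize(im[195:315,300:400],None,fx=5,fy=5,interpolation=cv2.INTER_CUBIC))
E
```

```text
(no output)
```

View pics/t3.png

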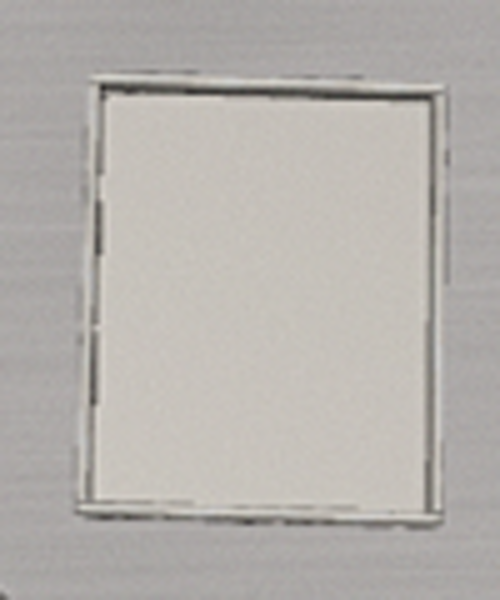

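```bash
python3 - <<'E'
from h import *
r=cam('top'); q=cam('side'); kt=(-.08,-.045)
Y=np.array([(90,76),(446,87),(443,517),(77,512)])/5.+[300,195]-.4
YP=np.array([(105,85,30),(105,-85,30),(-105,-85,30),(-105,85,30)])
YS=np.array([(305,48),(648,248),(376,485),(30,230)])/5.+[220,240]-.4
YSP=np.array([(-105,85,30),(105,85,30),(105,-85,30),(-105,-85,30)])
def res(p,w=1):
    return np.r_[(projd(r,frame(*p,YP),kt)-Y).ravel(), w*(proj(q,frame(*p,YSP))-YS).ravel()]
for w in(0,1):
    s=least_squares(res,[490,-70,-.05],kwargs={'w':w}); print(w,s.x); print(res(s.x).reshape(-1,2).round(1).tolist())
p=s.x; print(frame(*p,[(48,34,0),(48,-34,0),(-48,34,0),(-48,-34,0)]).round(1))
show(); plan([536,322.5,275],.16)
E
```

```text
0 [ 4.78094021e+02 -7.42769940e+01 -4.92544721e-02]
[[-0.1, -0.7], [-0.1, -0.9], [0.1, 1.2], [0.1, 0.3], [-1.2, -2.5], [-0.4, -0.9], [-0.8, -0.6], [-1.9, -1.0]]
1 [ 4.79831558e+02 -7.44193135e+01 -5.05405301e-02]
[[-0.0, -1.4], [-0.0, -1.6], [0.1, 0.5], [0.1, -0.5], [-0.6, -2.1], [0.2, -0.4], [-0.2, -0.1], [-1.4, -0.6]]
[[ 529.5  -42.9    0. ]
 [ 526.1 -110.8    0. ]
 [ 433.6  -38.     0. ]
 [ 430.2 -106.     0. ]]
t 31.15 grasp [ 512.3 -334.4  247.4] x [-0.002  0.002 -1.   ] y-ang -0.318 j [-0.686  0.46   1.574 -0.     1.11  -0.368] F [-0.3 -0.2 -0.4] Mz -0.0 open 0.999
shift [ -26.6 -183.5 -631.5] turn [-0.478 -0.001  0.002] rows>= 10.6
```

Call:
jog_arm --deltas '[-10,-8,-26,0,0,0,0.45,-10,-15,-52,0,0,0,0.45,-10,-15,-52,0,0,0,0.45,0,-15,-52,0,0,0,0.45,0,-15,-52,0,0,0,0.45,0,-15,-52,0,0,0,0.45,0,-15,-52,0,0,0,0.45,0,-15,-52,0,0,0,0.45,0,-15,-52,0,0,0,0.45,0,-15,-52,0,0,0,0.45]'

```text
t: 32.4
eef_pos: [527.0, 200.9, 450.3]
tcp_rot: [-1.949, 1.562, 2.443]
ft_force: [0.3, -0.6, 0.8]
opening: 0.447
```

Call:
jog_arm --deltas '[0,-15,-52,0,0,0,0.45,0,-10,-30,0,0,0,0.45,0,0,0,-0.16,0,0,0.45,0,0,0,-0.16,0,0,0.45,0,0,0,-0.16,0,0,0.45,0,0,0,0,0,0,0.45]'

```text
t: 33.15
eef_pos: [521.7, 298.6, 450.0]
tcp_rot: [-2.166, 1.558, 2.728]
ft_force: [0.6, 0.4, 0.4]
opening: 0.448
```

```bash
python3 -c "
from h import *
show();plan([536,322.5,200],.16)"
```

```text
t 33.15 grasp [519.7 299.5 279. ] x [-0.011  0.005 -1.   ] y-ang 0.182 j [0.409 0.416 1.56  0.01  1.174 0.223] F [0.6 0.4 0.4] Mz 0.0 open 0.448
shift [ 78.9  19.2 -20.3] turn [ 0.022 -0.007  0.01 ] rows>= 1.4
```

Call:
jog_arm --deltas '[0,19,-20,0.02,-0.007,0.01,0.45,35,0,0,0,0,0,0.45,40,0,0,0,0,0,0.45,0,0,0,0,0,0,0.45]'

```text
t: 33.65
eef_pos: [534.9, 323.9, 374.2]
tcp_rot: [1.827, 1.57, 0.402]
ft_force: [1.2, -0.0, -0.3]
opening: 0.449
```

```bash
python3 -c "
from h import *
show();plan([536,322.5,155],.16)
q=cam('side');crop(q,340,70,470,215,5,'j1')"
```

```text
t 33.65 grasp [535.  323.9 203.2] x [ 0.  0. -1.] y-ang 0.146 j [ 0.439  0.522  1.593 -0.     1.027  0.293] F [ 1.2 -0.  -0.3] Mz -0.05 open 0.449
shift [48.2  0.9  1.5] turn [-0.014 -0.    -0.   ] rows>= 0.8
```

View pics/j1.png

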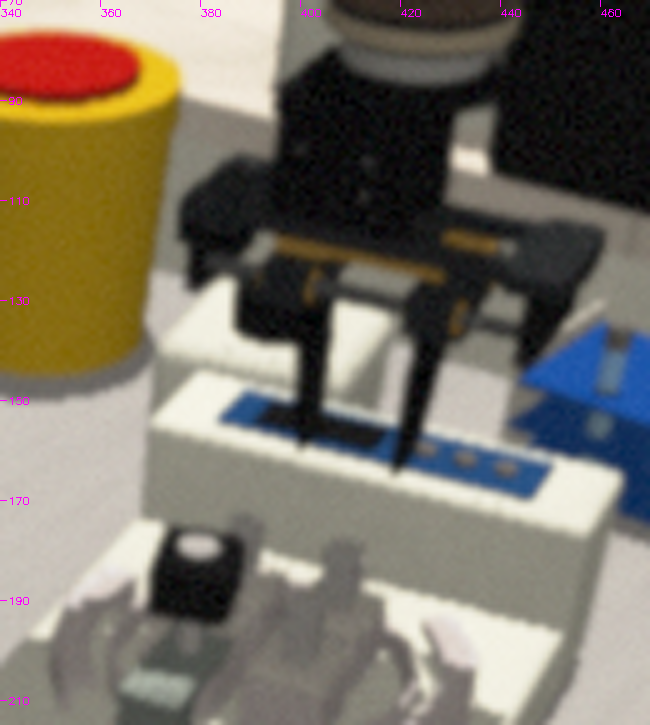

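Call:
jog_arm --deltas '[30,1,1.5,-0.014,0,0,0.45,30,0,0,0,0,0,0.45,17,0,0,0,0,0,0.45,0,0,0,0,0,0,0.45]'

```text
t: 34.2
eef_pos: [537.8, 323.9, 305.2]
tcp_rot: [1.863, 1.557, 0.447]
ft_force: [0.5, -0.1, -0.1]
opening: 0.45
```

```bash
python3 -c "
from h import *
show();plan([536,322.5,124],.16)
q=cam('side');crop(q,340,70,470,215,5,'j2')"
```

```text
t 34.2 grasp [540.  325.  134.2] x [ 0.013  0.006 -1.   ] y-ang 0.155 j [0.437 0.602 1.654 0.    0.871 0.282] F [ 0.5 -0.1 -0.1] Mz -0.01 open 0.45
shift [10.2 -2.1  1.2] turn [-0.005 -0.004 -0.014] rows>= 0.2
```

View pics/j2.png

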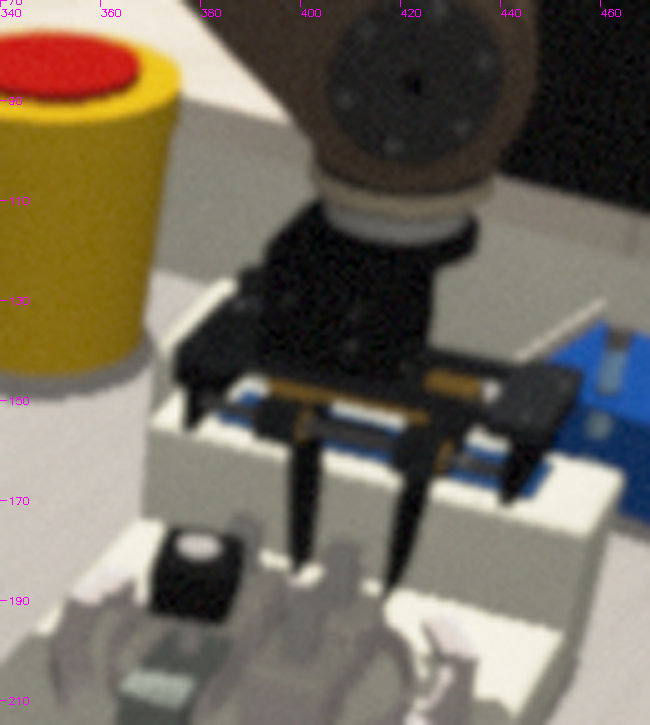

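Call:
jog_arm --deltas '[9,-2,1,0,-0.004,-0.014,0.45,0,0,0,0,0,0,0.45]'

```text
t: 34.5
eef_pos: [536.3, 322.8, 298.5]
tcp_rot: [1.933, 1.568, 0.517]
ft_force: [-0.0, -0.5, -1.0]
opening: 0.454
```

```bash
python3 -c "
from h import *
show();plan([536,322.5,124],.16)"
```

```text
t 34.5 grasp [536.7 323.1 127.5] x [ 0.002  0.001 -1.   ] y-ang 0.154 j [0.436 0.609 1.662 0.    0.868 0.282] F [-0.  -0.5 -1. ] Mz -0.04 open 0.454
shift [ 3.5 -0.4  0.3] turn [-0.006 -0.001 -0.003] rows>= 0.1
```

Call:
jog_arm --deltas '[4,0,0,0,0,0,0.45,0,0,0,0,0,0,0,0,0,0,0,0,0,0,0,0,0,0,0,0,0,0,0,0,0,0,0,0,0,0,0,0,0,0,0,0,0,0,0,0,0,0]'

```text
t: 35.38
eef_pos: [536.5, 322.9, 295.0]
tcp_rot: [1.908, 1.567, 0.491]
ft_force: [0.7, -0.2, 0.6]
opening: 0.168
```

```bash
python3 -c "
from h import *
show();q=cam('side');crop(q,340,70,470,215,5,'j3')"
```

```text
t 35.38 grasp [537.1 323.2 124. ] x [ 0.003  0.002 -1.   ] y-ang 0.154 j [0.436 0.614 1.664 0.    0.86  0.282] F [ 0.7 -0.2  0.6] Mz 0.03 open 0.168
```

View pics/j3.png

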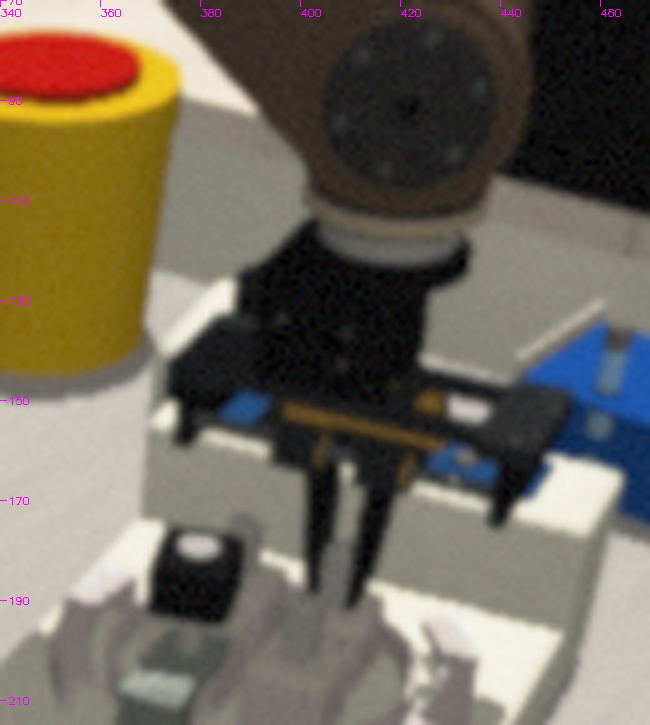

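Call:
jog_arm --deltas '[-25,0,0,0,0,0,0,-45,0,0,0,0,0,0,-45,0,0,0,0,0,0,-38,0,0,0,0,0,0,0,0,0,0,0,0,0]'

```text
t: 36.05
eef_pos: [535.9, 322.6, 451.2]
tcp_rot: [2.4, 1.57, 0.983]
ft_force: [-0.3, 0.3, -1.4]
opening: 0.168
```

```bash
python3 -c "
from h import *
show();plan([529.5,-42.9,275])
q=cam('side');crop(q,340,70,470,215,4,'j4')"
```

```text
t 36.05 grasp [536.  322.6 280.2] x [ 0.  0. -1.] y-ang 0.154 j [0.436 0.451 1.497 0.    1.192 0.282] F [-0.3  0.3 -1.4] Mz -0.05 open 0.168
shift [  5.1 -62.5 360.1] turn [ 0. -0. -0.] rows>= 5.9
```

View pics/j4.png

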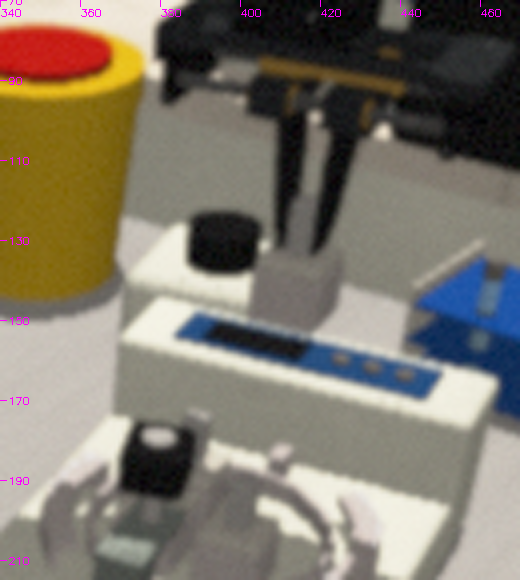

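Call:
jog_arm --deltas '[0,-3,20,0,0,0,0,0,-7,40,0,0,0,0,0,-7,40,0,0,0,0,0,-7,40,0,0,0,0,0,-7,40,0,0,0,0,0,-7,40,0,0,0,0,0,-7,40,0,0,0,0,0,-7,40,0,0,0,0,0,-7,38,0,0,0,0,0,-3,18,0,0,0,0]'

```text
t: 37.35
eef_pos: [525.1, -56.9, 436.0]
tcp_rot: [-1.556, 1.544, -2.973]
ft_force: [-0.3, -0.2, -0.8]
opening: 0.168
```

Call:
jog_arm --deltas '[0,0,0,0.1,0,0,0,0,0,0,0.1,0,0,0,0,0,0,0,0,0,0]'

```text
t: 37.72
eef_pos: [523.1, -61.0, 431.9]
tcp_rot: [-1.423, 1.537, -3.049]
ft_force: [0.2, 0.2, -1.8]
opening: 0.169
```

```bash
python3 -c "
from h import *
show();plan([529.5,-42.9,70.5],-.05)"
```

```text
t 37.73 grasp [517.3 -61.5 261. ] x [-0.034 -0.003 -0.999] y-ang -0.055 j [-0.24   0.326  1.756 -0.013  1.091 -0.179] F [ 0.2  0.2 -1.8] Mz 0.02 open 0.169
shift [190.1  11.8 -19.4] turn [-0.005  0.005  0.034] rows>= 3.1
```

Call:
jog_arm --deltas '[0,12,-19,-0.005,0.005,0.034,0,0,0,0,0,0,0,0,35,0,0,0,0,0,0,35,0,0,0,0,0,0,35,0,0,0,0,0,0,35,0,0,0,0,0,0,0,0,0,0,0,0,0]'

```text
t: 38.6
eef_pos: [536.8, -40.6, 286.5]
tcp_rot: [1.76, 1.569, 0.152]
ft_force: [0.4, -0.7, -0.6]
opening: 0.173
```

```bash
python3 -c "
from h import *
show();plan([529.5,-42.9,70.5],-.05)
q=cam('side');crop(q,220,180,380,350,4,'j5')"
```

```text
t 38.6 grasp [537.  -40.5 115.5] x [ 0.002  0.    -1.   ] y-ang -0.037 j [-1.980e-01  5.250e-01  1.892e+00  1.000e-03  7.230e-01 -1.620e-01] F [ 0.4 -0.7 -0.6] Mz -0.06 open 0.173
shift [45.  -7.3  2.6] turn [ 0.013 -0.    -0.002] rows>= 0.7
```

View pics/j5.png

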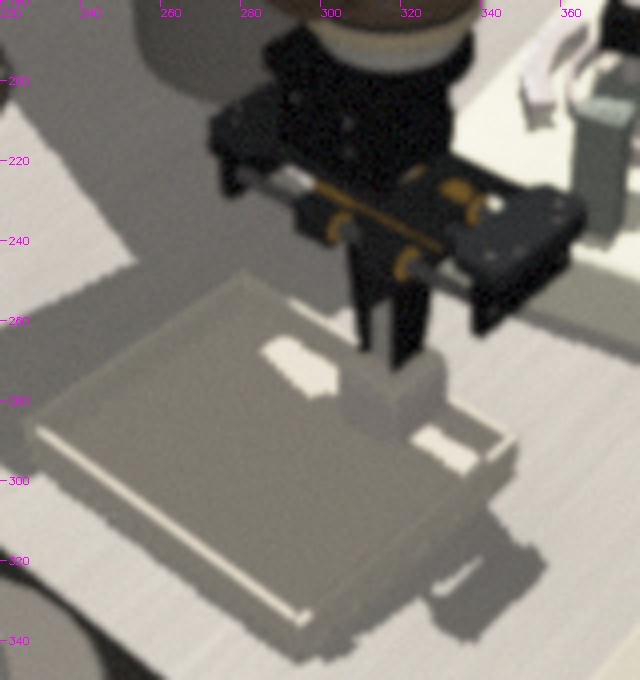

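Call:
jog_arm --deltas '[0,-7.3,2.6,0.013,0,0,0,20,0,0,0,0,0,0,18,0,0,0,0,0,0,0,0,0,0,0,0,0]'

```text
t: 39.15
eef_pos: [529.6, -43.4, 255.1]
tcp_rot: [1.453, 1.558, -0.169]
ft_force: [-0.6, -0.2, -1.6]
opening: 0.168
```

```bash
python3 -c "
from h import *
show();plan([529.5,-42.9,69.5],-.05)"
```

```text
t 39.15 grasp [531.7 -43.7  84.1] x [ 0.013 -0.002 -1.   ] y-ang -0.051 j [-2.060e-01  5.660e-01  1.934e+00  1.000e-03  6.290e-01 -1.560e-01] F [-0.6 -0.2 -1.6] Mz 0.04 open 0.168
shift [14.6 -0.3 -0.5] turn [-0.001  0.002 -0.013] rows>= 0.2
```

Call:
jog_arm --deltas '[5,0,0,0,0.002,-0.013,0,5,0,0,0,0,0,0,3.5,0,0,0,0,0,0,0,0,0,0,0,0,0]'

```text
t: 39.65
eef_pos: [529.9, -43.5, 243.6]
tcp_rot: [1.568, 1.568, -0.053]
ft_force: [0.1, -0.3, -1.7]
opening: 0.164
```

```bash
python3 -c "
from h import *
show();plan([529.5,-42.9,69.5],-.05)"
```

```text
t 39.65 grasp [530.3 -43.6  72.6] x [ 0.003 -0.    -1.   ] y-ang -0.051 j [-2.060e-01  5.860e-01  1.938e+00  1.000e-03  6.140e-01 -1.560e-01] F [ 0.1 -0.3 -1.7] Mz 0.02 open 0.164
shift [ 3.  -0.4 -0.6] turn [-0.001  0.    -0.003] rows>= 0.1
```

Down the last 3 mm, release, and rise.

Call:
jog_arm --deltas '[1.5,0,0,0,0,0,0,1.5,0,0,0,0,0,0,0,0,0,0,0,0,0,0,0,0,0,0,0,0.45,0,0,0,0,0,0,0.45,0,0,0,0,0,0,0.45,0,0,0,0,0,0,0.45,-30,0,0,0,0,0,0.45,-50,0,0,0,0,0,0.45,-50,0,0,0,0,0,0.45]'

```text
t: 40.9
eef_pos: [529.6, -43.6, 371.0]
tcp_rot: [-1.842, 1.567, 2.82]
ft_force: [-0.2, -0.9, 0.7]
opening: 0.448
```

Call:
jog_arm --deltas '[-50,0,0,0,0,0,0.45,-30,0,0,0,0,0,0.45,0,0,0,0,0,0,0.45]'

```text
t: 41.28
eef_pos: [529.1, -43.5, 457.4]
tcp_rot: [1.567, 1.568, -0.055]
ft_force: [-0.6, -0.3, -0.7]
opening: 0.45
```

```bash
python3 -c "
from h import *
show();plan([547,267,275],.16)
q=cam('side');crop(q,220,180,380,350,4,'j6')"
```

```text
t 41.27 grasp [529.6 -43.5 286.4] x [ 0.003 -0.    -1.   ] y-ang -0.051 j [-0.207  0.303  1.718  0.     1.118 -0.156] F [-0.6 -0.3 -0.7] Mz -0.03 open 0.45
shift [  11.4    2.2 -311. ] turn [-0.211  0.    -0.003] rows>= 5.0
```

View pics/j6.png

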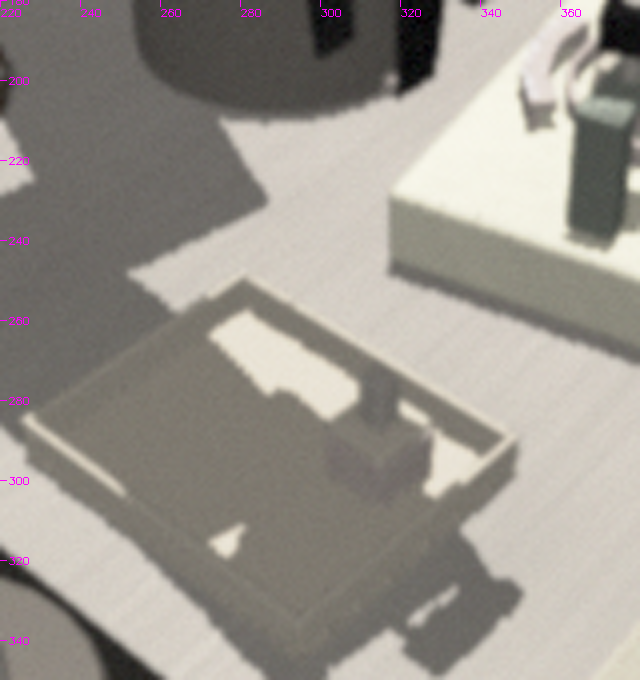

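Call:
jog_arm --deltas '[0,0,-25,0,0,0,0.45,0,0,-48,0,0,0,0.45,0,0,-48,0,0,0,0.45,0,0,-48,0,0,0,0.45,0,0,-48,0,0,0,0.45,0,0,-48,0,0,0,0.45,0,2,-46,0,0,0,0.45,0,0,0,-0.1,0,0,0.45,0,0,0,-0.11,0,0,0.45,0,0,0,0,0,0,0.45]'

```text
t: 42.58
eef_pos: [547.4, 277.4, 438.1]
tcp_rot: [-1.514, 1.547, -2.922]
ft_force: [-0.1, 0.4, -0.5]
opening: 0.452
```

```bash
python3 -c "
from h import *
show();plan([547.5,267.5,200],.16)"
```

```text
t 42.58 grasp [543.5 276.5 267.2] x [-0.023 -0.005 -1.   ] y-ang 0.163 j [0.361 0.447 1.541 0.004 1.177 0.197] F [-0.1  0.4 -0.5] Mz 0.05 open 0.452
shift [67.1  0.   9.7] turn [0.003 0.001 0.024] rows>= 1.1
```

Call:
jog_arm --deltas '[0,0,9.7,0,0,0.024,0.45,0,0,0,0,0,0,0.45,35,0,0,0,0,0,0.45,35,0,0,0,0,0,0.45,30,0,0,0,0,0,0.45,0,0,0,0,0,0,0.45]'

```text
t: 43.32
eef_pos: [549.7, 265.0, 335.1]
tcp_rot: [1.105, 1.568, -0.314]
ft_force: [0.7, -0.5, -0.0]
opening: 0.451
```

```bash
python3 -c "
from h import *
show();plan([547.5,267.5,124],.16)
q=cam('side');crop(q,340,90,470,215,5,'k1')"
```

```text
t 43.33 grasp [550.2 264.9 164.1] x [ 0.003 -0.001 -1.   ] y-ang 0.152 j [ 0.341  0.545  1.671 -0.002  0.923  0.191] F [ 0.7 -0.5 -0. ] Mz 0.02 open 0.451
shift [40.1 -2.  -2.8] turn [-0.008  0.001 -0.003] rows>= 0.6
```

View pics/k1.png

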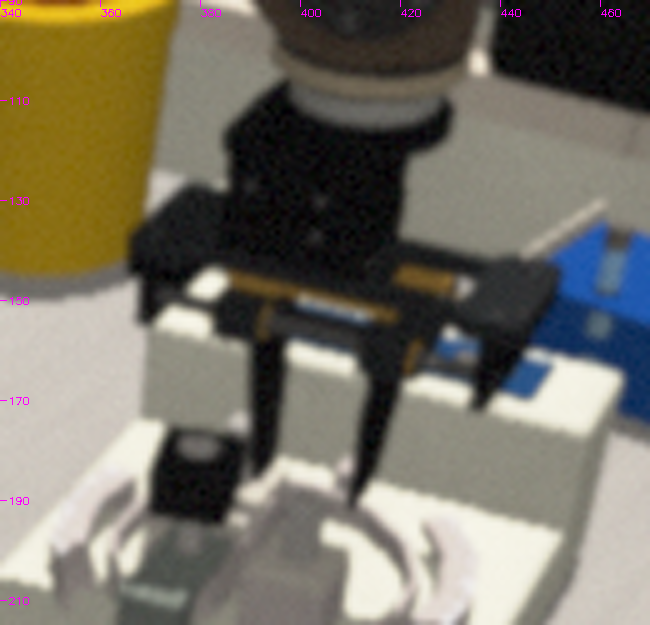

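Call:
jog_arm --deltas '[0,-2,-2.8,-0.008,0.001,-0.003,0.45,20,0,0,0,0,0,0.45,15,0,0,0,0,0,0.45,0,0,0,0,0,0,0.45]'

```text
t: 43.88
eef_pos: [548.1, 268.2, 305.8]
tcp_rot: [1.757, 1.561, 0.346]
ft_force: [-0.4, 0.1, 1.1]
opening: 0.45
```

```bash
python3 -c "
from h import *
show();plan([547.5,267.5,124],.16)
q=cam('side');crop(q,340,90,470,215,5,'k2')"
```

```text
t 43.88 grasp [549.6 268.8 134.8] x [ 0.009  0.003 -1.   ] y-ang 0.16 j [ 0.347  0.58   1.698 -0.     0.854  0.187] F [-0.4  0.1  1.1] Mz -0.03 open 0.45
shift [10.8 -0.8  0.7] turn [-0.    -0.002 -0.009] rows>= 0.2
```

View pics/k2.png

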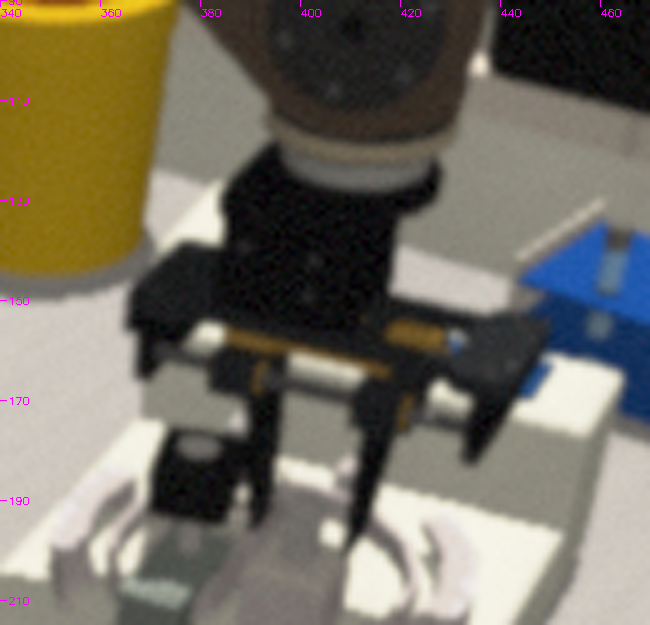

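Call:
jog_arm --deltas '[9,-1,0.7,0,-0.002,-0.009,0.45,3.5,0,0,0,0,0,0.45,0,0,0,0,0,0,0,0,0,0,0,0,0,0,0,0,0,0,0,0,0,0,0,0,0,0,0,0,0,0,0,0,0,0,0,0,0,0,0,0,0,0]'

```text
t: 44.92
eef_pos: [547.6, 267.5, 294.5]
tcp_rot: [1.636, 1.568, 0.225]
ft_force: [-1.3, 0.4, -1.4]
opening: 0.168
```

```bash
python3 -c "
from h import *
show()"
```

```text
t 44.92 grasp [548.  267.6 123.5] x [ 0.002  0.001 -1.   ] y-ang 0.16 j [ 0.346  0.594  1.708 -0.     0.837  0.186] F [-1.3  0.4 -1.4] Mz -0.02 open 0.168
```

Call:
jog_arm --deltas '[-25,0,0,0,0,0,0,-45,0,0,0,0,0,0,-45,0,0,0,0,0,0,-40,0,0,0,0,0,0,0,0,0,0,0,0,0]'

```text
t: 45.55
eef_pos: [547.3, 267.4, 453.2]
tcp_rot: [-0.459, 1.57, -1.87]
ft_force: [-0.1, -0.4, -1.9]
opening: 0.167
```

```bash
python3 -c "
from h import *
show();plan([526,-110,285])
q=cam('side');crop(q,340,50,470,215,4,'k3')"
```

```text
t 45.55 grasp [547.2 267.4 282.2] x [-0. -0. -1.] y-ang 0.16 j [ 0.346  0.425  1.536 -0.     1.18   0.186] F [-0.1 -0.4 -1.9] Mz 0.01 open 0.167
shift [ -2.7 -81.1 369.2] turn [0. 0. 0.] rows>= 6.1
```

View pics/k3.png

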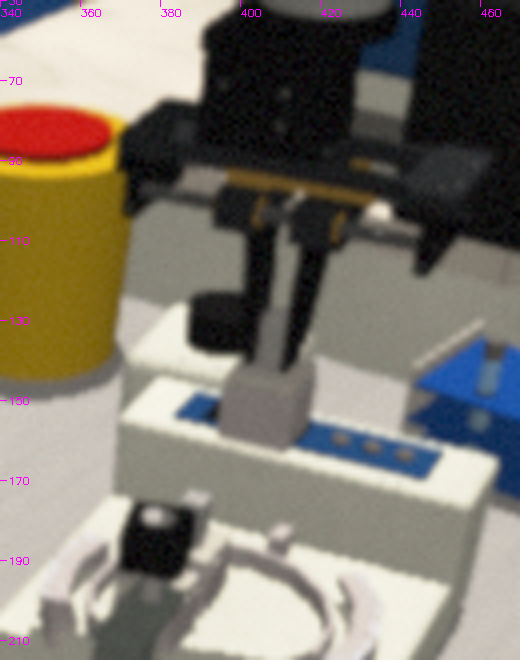

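Call:
jog_arm --deltas '[-1,-4,20,0,0,0,0,-2,-9,40,0,0,0,0,-2,-9,40,0,0,0.004,0,-2,-9,40,0,0,0.004,0,-2,-9,40,0,0,0.004,0,-2,-9,40,0,0,0.004,0,-2,-9,40,0,0,0.004,0,-2,-9,40,0,0,0.004,0,-1,-8,36,0,0,0,0,0,-4,18,0,0,0,0]'

```text
t: 46.85
eef_pos: [521.0, -112.8, 453.7]
tcp_rot: [-2.081, 1.568, 2.791]
ft_force: [0.8, 0.3, -1.6]
opening: 0.168
```

Call:
jog_arm --deltas '[0,0,0,0.1,0,0,0,0,0,0,0.11,0,0,0,0,0,0,0,0,0,0]'

```text
t: 47.22
eef_pos: [519.0, -116.9, 449.5]
tcp_rot: [-1.8, 1.56, 2.852]
ft_force: [1.2, -0.2, -2.2]
opening: 0.166
```

```bash
python3 -c "
from h import *
show();plan([526,-110,69],-.05)"
```

```text
t 47.23 grasp [ 517.3 -116.4  278.5] x [-0.01   0.003 -1.   ] y-ang -0.06 j [-3.460e-01  3.140e-01  1.724e+00 -1.000e-03  1.114e+00 -2.860e-01] F [ 1.2 -0.2 -2.2] Mz -0.0 open 0.166
shift [209.4   8.7  -6.8] turn [-0.01  -0.002  0.01 ] rows>= 3.4
```

Call:
jog_arm --deltas '[0,8.7,-6.8,-0.01,0,0.01,0,0,0,0,0,0,0,0,35,0,0,0,0,0,0,40,0,0,0,0,0,0,40,0,0,0,0,0,0,35,0,0,0,0,0,0,0,0,0,0,0,0,0]'

```text
t: 48.1
eef_pos: [528.9, -109.2, 294.9]
tcp_rot: [2.604, 1.568, 0.996]
ft_force: [0.5, 0.4, -1.1]
opening: 0.166
```

```bash
python3 -c "
from h import *
show();plan([526,-110,69],-.05)"
```

```text
t 48.1 grasp [ 529.2 -108.9  123.9] x [ 0.001  0.002 -1.   ] y-ang -0.037 j [-0.326  0.514  1.881  0.003  0.746 -0.292] F [ 0.5  0.4 -1.1] Mz 0.04 open 0.166
shift [54.9 -3.   1. ] turn [ 0.013 -0.002 -0.001] rows>= 0.9
```

Call:
jog_arm --deltas '[0,-3,1,0.013,0,0,0,20,0,0,0,0,0,0,20,0,0,0,0,0,0,0,0,0,0,0,0,0]'

```text
t: 48.6
eef_pos: [526.9, -110.3, 260.1]
tcp_rot: [1.523, 1.561, -0.098]
ft_force: [-0.1, 0.2, -0.7]
opening: 0.166
```

```bash
python3 -c "
from h import *
show();plan([526,-110,69],-.05)
q=cam('side');crop(q,220,180,380,350,4,'k4')"
```

```text
t 48.6 grasp [ 528.5 -110.5   89.1] x [ 0.01  -0.001 -1.   ] y-ang -0.05 j [-0.33   0.565  1.913  0.004  0.654 -0.282] F [-0.1  0.2 -0.7] Mz -0.01 open 0.166
shift [20.1 -1.1 -0.3] turn [ 0.    0.   -0.01] rows>= 0.3
```

View pics/k4.png

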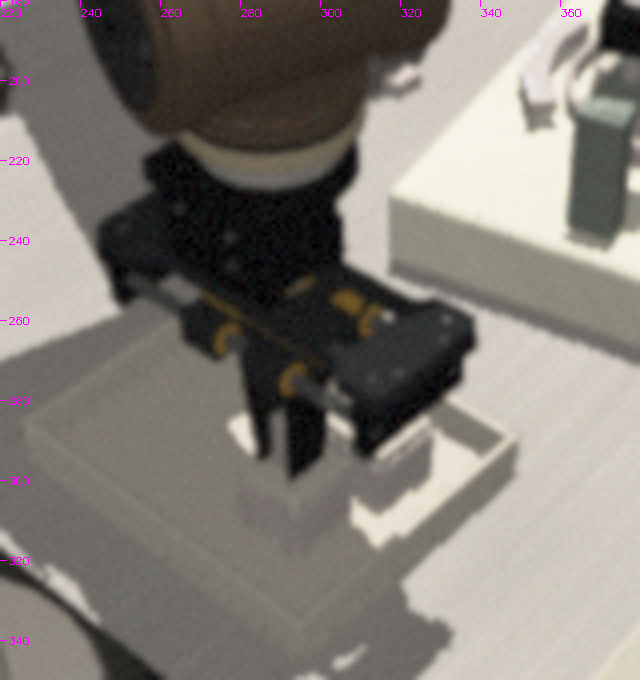

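Call:
jog_arm --deltas '[8,-1,0,0,0,-0.01,0,8,0,0,0,0,0,0,1,0,0,0,0,0,0,0,0,0,0,0,0,0]'

```text
t: 49.15
eef_pos: [526.5, -110.5, 245.3]
tcp_rot: [1.118, 1.567, -0.503]
ft_force: [0.2, -0.5, -1.3]
opening: 0.162
```

```bash
python3 -c "
from h import *
show()"
```

```text
t 49.15 grasp [ 527.2 -110.9   74.3] x [ 0.004 -0.002 -1.   ] y-ang -0.05 j [-3.300e-01  5.890e-01  1.922e+00 -1.000e-03  6.260e-01 -2.790e-01] F [ 0.2 -0.5 -1.3] Mz -0.01 open 0.162
```

Call:
jog_arm --deltas '[2.5,0,0,0,0,0,0,2.8,0,0,0,0,0,0,0,0,0,0,0,0,0,0,0,0,0,0,0,0.45,0,0,0,0,0,0,0.45,0,0,0,0,0,0,0.45,0,0,0,0,0,0,0.45,-30,0,0,0,0,0,0.45,-50,0,0,0,0,0,0.45,-50,0,0,0,0,0,0.45]'

```text
t: 50.4
eef_pos: [526.1, -110.4, 370.3]
tcp_rot: [-1.522, 1.568, 3.14]
ft_force: [0.6, -0.3, 0.4]
opening: 0.447
```

Call:
jog_arm --deltas '[-50,0,0,0,0,0,0.45,-30,0,0,0,0,0,0.45,0,0,0,0,0,0,0.45]'

```text
t: 50.78
eef_pos: [525.5, -110.0, 456.8]
tcp_rot: [1.142, 1.566, -0.479]
ft_force: [-0.8, -0.8, -0.4]
opening: 0.448
```

```bash
python3 -c "
from h import *
show();plan([486,314,275],.16)
q=cam('side');crop(q,220,180,380,350,4,'k5')"
```

```text
t 50.77 grasp [ 526.2 -110.4  285.8] x [ 0.004 -0.002 -1.   ] y-ang -0.05 j [-3.290e-01  3.130e-01  1.705e+00 -1.000e-03  1.119e+00 -2.790e-01] F [-0.8 -0.8 -0.4] Mz -0.02 open 0.448
shift [   9.7  -60.7 -421.5] turn [-0.21   0.002 -0.004] rows>= 6.9
```

View pics/k5.png

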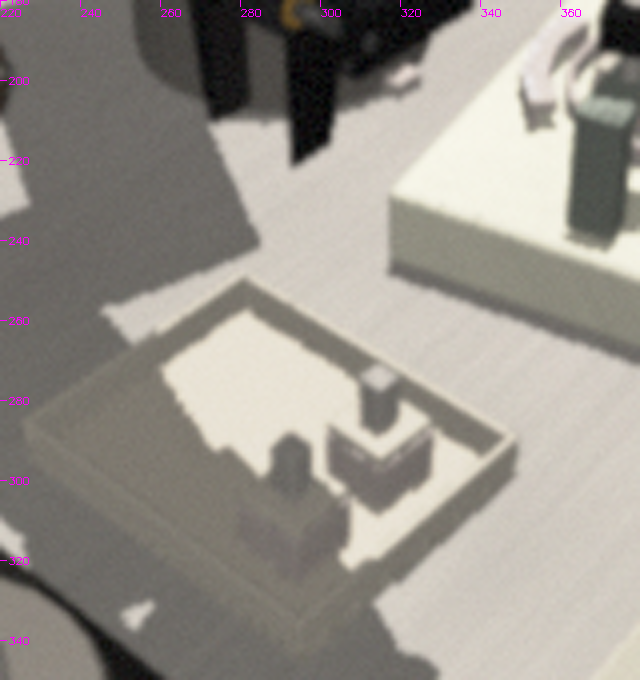

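Two jars standing in the tray. Third jar at about (486, 314).

Call:
jog_arm --deltas '[0,-4,-25,0,0,0,0.45,0,-7,-48,0,0,0,0.45,0,-7,-48,0,0,-0.004,0.45,0,-7,-48,0,0,-0.004,0.45,0,-7,-48,0,0,-0.004,0.45,0,-7,-48,0,0,-0.004,0.45,0,-7,-48,0,0,-0.004,0.45,0,-7,-48,0,0,0,0.45,0,-5,-40,0,0,0,0.45,0,0,-15,0,0,0,0.45]'

```text
t: 52.08
eef_pos: [487.4, 320.1, 439.6]
tcp_rot: [-1.417, 1.529, -3.041]
ft_force: [-0.6, -0.4, 0.3]
opening: 0.447
```

Call:
jog_arm --deltas '[0,0,0,-0.1,0,0,0.45,0,0,0,-0.11,0,0,0.45,0,0,0,0,0,0,0.45]'

```text
t: 52.45
eef_pos: [487.9, 319.9, 435.7]
tcp_rot: [-1.576, 1.524, -2.985]
ft_force: [0.2, -0.6, -0.4]
opening: 0.447
```

```bash
python3 -c "
from h import *
show();plan([486,314,200],.16)"
```

```text
t 52.45 grasp [480.  318.6 264.9] x [-0.046 -0.007 -0.999] y-ang 0.162 j [0.465 0.407 1.616 0.015 1.164 0.297] F [ 0.2 -0.6 -0.4] Mz 0.04 open 0.447
shift [64.8  0.2  5.5] turn [ 0.002 -0.     0.047] rows>= 1.0
```

Call:
jog_arm --deltas '[0,0,5.5,0.002,0,0.047,0.45,0,0,0,0,0,0,0.45,32,0,0,0,0,0,0.45,32,0,0,0,0,0,0.45,30,0,0,0,0,0,0.45,0,0,0,0,0,0,0.45]'

```text
t: 53.2
eef_pos: [489.5, 312.3, 338.0]
tcp_rot: [-1.429, 1.566, -2.854]
ft_force: [-0.2, -0.6, 0.6]
opening: 0.453
```

```bash
python3 -c "
from h import *
show();plan([486,314,124],.16)
q=cam('side');crop(q,340,90,470,215,5,'l1')"
```

```text
t 53.2 grasp [488.7 312.1 167. ] x [-0.005 -0.001 -1.   ] y-ang 0.145 j [4.540e-01 5.040e-01 1.742e+00 1.000e-03 9.000e-01 3.080e-01] F [-0.2 -0.6  0.6] Mz 0.08 open 0.453
shift [43.  -3.  -2.2] turn [-0.015  0.001  0.005] rows>= 0.7
```

View pics/l1.png

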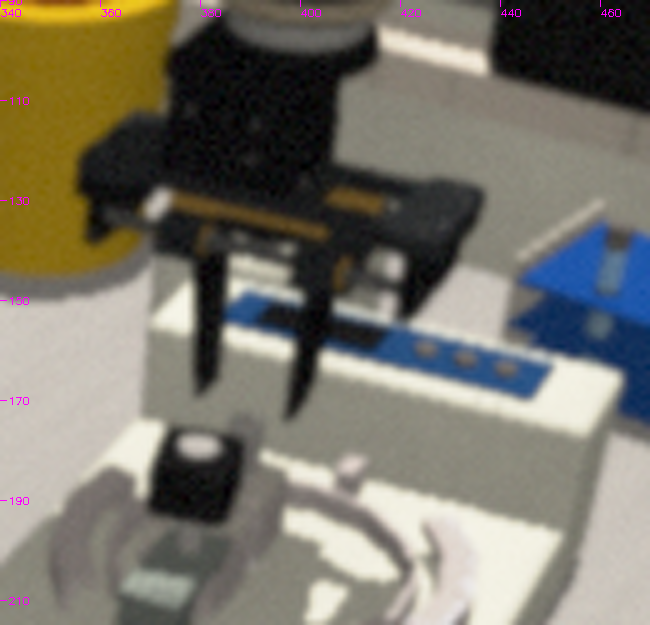

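Call:
jog_arm --deltas '[0,-1,-2.2,-0.015,0,0.005,0.45,20,0,0,0,0,0,0.45,17,0,0,0,0,0,0.45,0,0,0,0,0,0,0.45]'

```text
t: 53.75
eef_pos: [489.2, 315.2, 305.9]
tcp_rot: [1.803, 1.561, 0.394]
ft_force: [0.5, 0.4, -0.6]
opening: 0.449
```

```bash
python3 -c "
from h import *
show();plan([487.5,314,124],.16)
q=cam('side');crop(q,340,90,470,215,5,'l2')"
```

```text
t 53.75 grasp [490.7 315.8 134.9] x [ 0.009  0.004 -1.   ] y-ang 0.161 j [ 4.59e-01  5.46e-01  1.77e+00 -1.00e-03  8.16e-01  2.98e-01] F [ 0.5  0.4 -0.6] Mz 0.01 open 0.449
shift [10.9 -2.   0.9] turn [ 0.001 -0.002 -0.009] rows>= 0.2
```

View pics/l2.png

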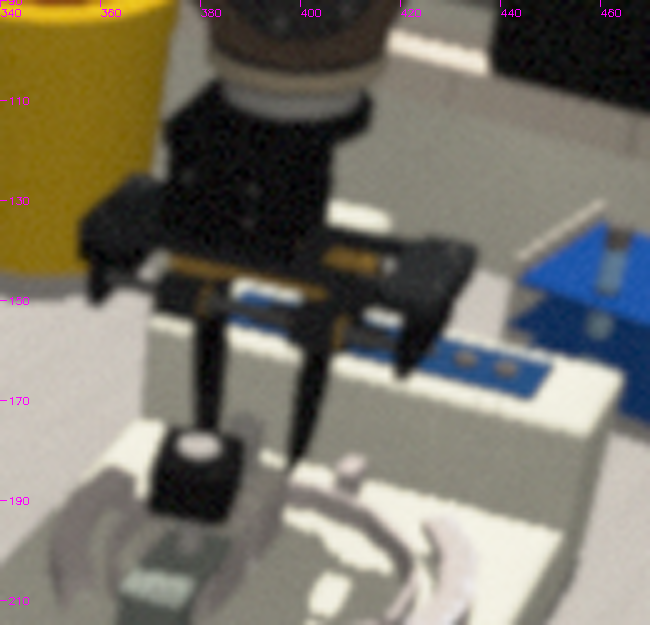

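Stem between the fingers. Finish and grip.

Call:
jog_arm --deltas '[9,-2,0.9,0,-0.002,-0.009,0.45,3.5,0,0,0,0,0,0.45,0,0,0,0,0,0,0,0,0,0,0,0,0,0,0,0,0,0,0,0,0,0,0,0,0,0,0,0,0,0,0,0,0,0,0,0,0,0,0,0,0,0]'

```text
t: 54.8
eef_pos: [487.6, 314.1, 294.6]
tcp_rot: [1.928, 1.568, 0.519]
ft_force: [-0.7, 0.8, -2.5]
opening: 0.163
```

```bash
python3 -c "
from h import *
show()"
```

```text
t 54.8 grasp [488.  314.3 123.6] x [ 0.002  0.001 -1.   ] y-ang 0.161 j [0.458 0.56  1.783 0.    0.797 0.297] F [-0.7  0.8 -2.5] Mz -0.01 open 0.163
```

Call:
jog_arm --deltas '[-25,0,0,0,0,0,0,-45,0,0,0,0,0,0,-45,0,0,0,0,0,0,-40,0,0,0,0,0,0,0,0,0,0,0,0,0]'

```text
t: 55.42
eef_pos: [487.4, 313.9, 453.4]
tcp_rot: [2.402, 1.57, 0.993]
ft_force: [-0.7, 0.2, -1.6]
opening: 0.167
```

```bash
python3 -c "
from h import *
show();plan([434,-38,285])
q=cam('side');crop(q,340,50,470,215,4,'l3')"
```

```text
t 55.42 grasp [487.4 314.  282.4] x [ 0.  0. -1.] y-ang 0.161 j [0.458 0.38  1.609 0.    1.152 0.297] F [-0.7  0.2 -1.6] Mz -0.01 open 0.167
shift [  -2.7 -109.2  338.8] turn [ 0. -0. -0.] rows>= 5.7
```

View pics/l3.png

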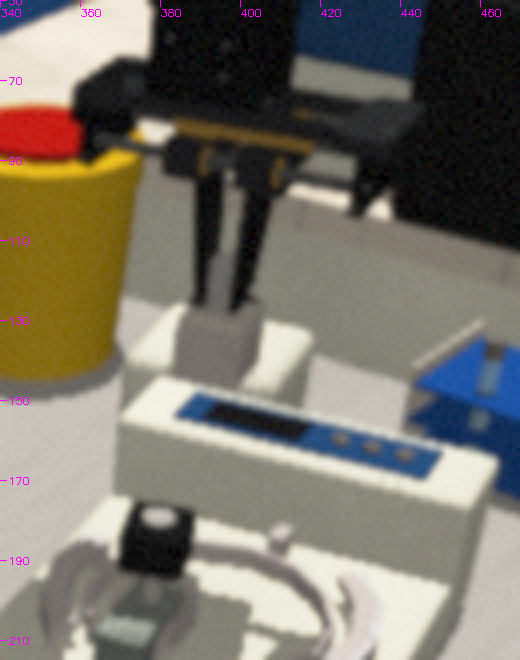

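Call:
jog_arm --deltas '[-1,-6,18,0,0,0,0,-2,-12,38,0,0,0,0,-2,-12,38,0,0,0.004,0,-2,-12,38,0,0,0.004,0,-2,-12,38,0,0,0.004,0,-2,-12,38,0,0,0.004,0,-2,-12,38,0,0,0.004,0,-2,-12,38,0,0,0.004,0,-1,-10,33,0,0,0,0,0,-5,16,0,0,0,0]'

```text
t: 56.72
eef_pos: [430.0, -47.9, 455.6]
tcp_rot: [-0.93, 1.569, -2.339]
ft_force: [0.4, -0.2, -1.6]
opening: 0.165
```

Call:
jog_arm --deltas '[0,0,0,0.1,0,0,0,0,0,0,0.11,0,0,0,0,0,0,0,0,0,0]'

```text
t: 57.1
eef_pos: [427.5, -50.9, 452.1]
tcp_rot: [-1.512, 1.563, -3.14]
ft_force: [-0.4, -0.5, -1.4]
opening: 0.163
```

```bash
python3 -c "
from h import *
show();plan([434,-38,69],-.05)"
```

```text
t 57.1 grasp [426.1 -50.9 281.1] x [-0.008 -0.    -1.   ] y-ang -0.057 j [-0.272  0.156  1.937 -0.003  1.056 -0.213] F [-0.4 -0.5 -1.4] Mz -0.01 open 0.163
shift [212.1   7.5 -13.3] turn [-0.007  0.     0.008] rows>= 3.4
```

Call:
jog_arm --deltas '[0,7.5,-13.3,-0.007,0,0.008,0,0,0,0,0,0,0,0,35,0,0,0,0,0,0,40,0,0,0,0,0,0,40,0,0,0,0,0,0,35,0,0,0,0,0,0,0,0,0,0,0,0,0]'

```text
t: 57.98
eef_pos: [436.4, -35.9, 297.7]
tcp_rot: [1.044, 1.569, -0.563]
ft_force: [-1.2, -0.0, -1.0]
opening: 0.169
```

```bash
python3 -c "
from h import *
show();plan([434,-38,69],-.05)
q=cam('side');crop(q,220,180,380,350,4,'l4')"
```

```text
t 57.98 grasp [436.6 -36.1 126.7] x [ 0.001 -0.001 -1.   ] y-ang -0.036 j [-2.330e-01  3.970e-01  2.119e+00 -1.000e-03  6.240e-01 -1.960e-01] F [-1.2 -0.  -1. ] Mz -0.02 open 0.169
shift [57.7 -2.4  2.1] turn [ 0.014  0.001 -0.001] rows>= 0.9
```

View pics/l4.png

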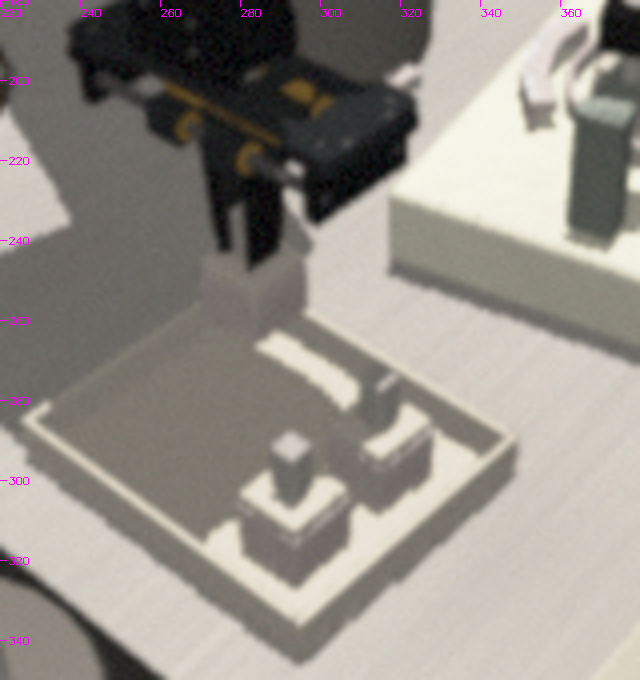

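Call:
jog_arm --deltas '[0,-2.4,2.1,0.014,0,0,0,20,0,0,0,0,0,0,20,0,0,0,0,0,0,0,0,0,0,0,0,0]'

```text
t: 58.52
eef_pos: [435.3, -38.4, 263.5]
tcp_rot: [1.343, 1.557, -0.279]
ft_force: [-0.8, -0.2, -1.1]
opening: 0.164
```

```bash
python3 -c "
from h import *
show();plan([434,-38,69],-.05)"
```

```text
t 58.52 grasp [437.5 -39.1  92.6] x [ 0.013 -0.004 -1.   ] y-ang -0.051 j [-2.390e-01  4.610e-01  2.153e+00 -1.000e-03  5.140e-01 -1.870e-01] F [-0.8 -0.2 -1.1] Mz -0.01 open 0.164
shift [23.5 -1.6 -0.4] turn [-0.001  0.003 -0.013] rows>= 0.4
```

Call:
jog_arm --deltas '[9,-1.6,0,0,0.003,-0.013,0,9,0,0,0,0,0,0,2,0,0,0,0,0,0,0,0,0,0,0,0,0]'

```text
t: 59.02
eef_pos: [434.1, -38.5, 244.7]
tcp_rot: [1.374, 1.567, -0.248]
ft_force: [0.2, -0.0, -1.0]
opening: 0.169
```

```bash
python3 -c "
from h import *
show()"
```

```text
t 59.02 grasp [434.7 -38.7  73.7] x [ 0.003 -0.001 -1.   ] y-ang -0.051 j [-0.24   0.5    2.168 -0.     0.471 -0.189] F [ 0.2 -0.  -1. ] Mz -0.02 open 0.169
```

Call:
jog_arm --deltas '[2.2,0,0,0,0,0,0,2.5,0,0,0,0,0,0,0,0,0,0,0,0,0,0,0,0,0,0,0,0.45,0,0,0,0,0,0,0.45,0,0,0,0,0,0,0.45,0,0,0,0,0,0,0.45,-30,0,0,0,0,0,0.45,-50,0,0,0,0,0,0.45,-50,0,0,0,0,0,0.45]'

```text
t: 60.28
eef_pos: [433.8, -38.5, 370.9]
tcp_rot: [-1.752, 1.568, 2.909]
ft_force: [0.5, 0.4, -0.3]
opening: 0.449
```

Call:
jog_arm --deltas '[-50,0,0,0,0,0,0.45,-30,0,0,0,0,0,0.45,0,0,0,0,0,0,0.45]'

```text
t: 60.65
eef_pos: [433.1, -38.3, 457.0]
tcp_rot: [1.378, 1.567, -0.244]
ft_force: [-0.0, -0.3, -0.4]
opening: 0.445
```

```bash
python3 -c "
from h import *
show();plan([494,260,275],.16)
q=cam('side');crop(q,220,180,380,350,4,'l5')"
```

```text
t 60.65 grasp [433.7 -38.5 286. ] x [ 0.004 -0.001 -1.   ] y-ang -0.051 j [-0.24   0.156  1.923 -0.     1.059 -0.189] F [-0.  -0.3 -0.4] Mz -0.03 open 0.445
shift [  10.9   45.5 -301. ] turn [-0.211  0.001 -0.004] rows>= 4.9
```

View pics/l5.png

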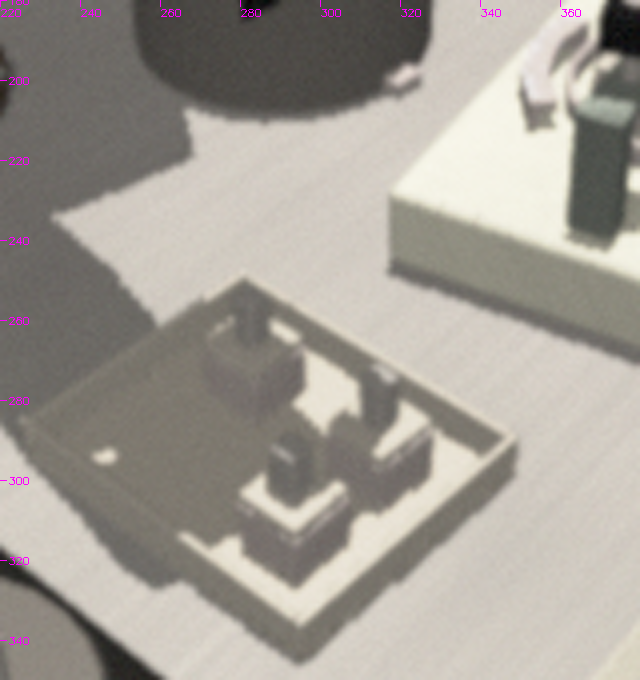

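Call:
jog_arm --deltas '[0,4,-25,0,0,0,0.45,0,7,-46,0,0,0.003,0.45,0,7,-46,0,0,0.004,0.45,0,7,-46,0,0,0.004,0.45,0,7,-46,0,0,0.004,0.45,0,7,-46,0,0,0.004,0.45,0,6,-40,0,0,0.004,0.45,0,0,0,-0.1,0,0,0.45,0,0,0,-0.11,0,0,0.45,0,0,0,0,0,0,0.45]'

```text
t: 61.95
eef_pos: [495.1, 264.2, 438.4]
tcp_rot: [0.03, 1.563, -1.379]
ft_force: [-0.1, -0.5, -0.7]
opening: 0.449
```

```bash
python3 -c "
from h import *
show();plan([494,260,200],.16)"
```

```text
t 61.95 grasp [495.4 262.9 267.4] x [ 0.001 -0.008 -1.   ] y-ang 0.162 j [ 0.374  0.367  1.673 -0.008  1.103  0.215] F [-0.1 -0.5 -0.7] Mz -0.03 open 0.449
shift [67.4 -1.8  3.4] turn [ 0.002  0.008 -0.   ] rows>= 1.1
```

Call:
jog_arm --deltas '[0,-1.8,3.4,0.002,0.008,0,0.45,0,0,0,0,0,0,0.45,35,0,0,0,0,0,0.45,35,0,0,0,0,0,0.45,30,0,0,0,0,0,0.45,0,0,0,0,0,0,0.45]'

```text
t: 62.7
eef_pos: [493.9, 259.1, 335.4]
tcp_rot: [2.611, 1.57, 1.19]
ft_force: [1.1, -0.6, 0.2]
opening: 0.451
```

```bash
python3 -c "
from h import *
show();plan([494,260,124],.16)
q=cam('side');crop(q,340,90,470,215,5,'m1')"
```

```text
t 62.7 grasp [494.  259.3 164.4] x [ 0.     0.001 -1.   ] y-ang 0.15 j [3.640e-01 4.780e-01 1.802e+00 1.000e-03 8.600e-01 2.140e-01] F [ 1.1 -0.6  0.2] Mz 0.0 open 0.451
shift [40.4  0.2 -0.9] turn [-0.01  -0.001 -0.001] rows>= 0.7
```

View pics/m1.png

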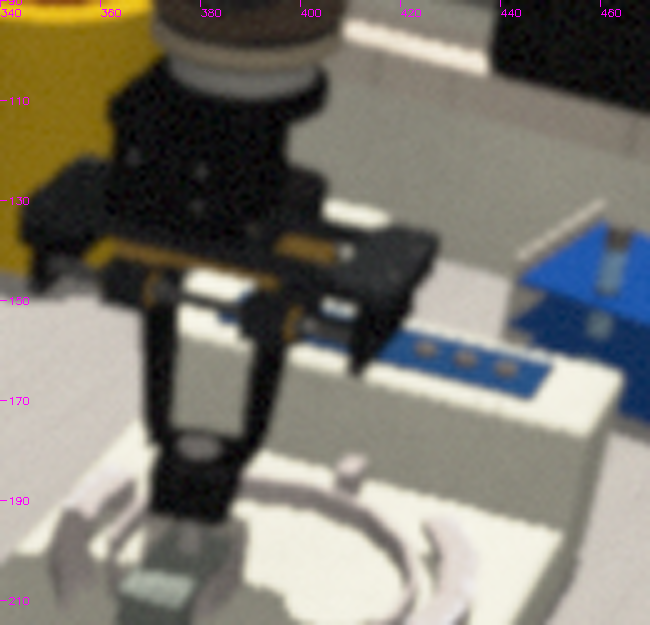

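Call:
jog_arm --deltas '[18,0,-1,-0.01,0,0,0.45,16,0,0,0,0,0,0.45,0,0,0,0,0,0,0.45]'

```text
t: 63.12
eef_pos: [495.1, 260.4, 305.6]
tcp_rot: [1.884, 1.562, 0.471]
ft_force: [-0.3, 0.6, -0.0]
opening: 0.449
```

```bash
python3 -c "
from h import *
show();plan([494,260,124],.16)"
```

```text
t 63.12 grasp [496.5 261.1 134.6] x [ 0.008  0.004 -1.   ] y-ang 0.158 j [3.660e-01 5.200e-01 1.827e+00 1.000e-03 7.860e-01 2.070e-01] F [-0.3  0.6 -0. ] Mz -0.01 open 0.449
shift [10.6 -1.2  0.3] turn [-0.002 -0.003 -0.009] rows>= 0.2
```

Call:
jog_arm --deltas '[9,-1,0.3,0,-0.003,-0.009,0.45,3.5,0,0,0,0,0,0.45,0,0,0,0,0,0,0,0,0,0,0,0,0,0,0,0,0,0,0,0,0,0,0,0,0,0,0,0,0,0,0,0,0,0,0,0,0,0,0,0,0,0]'

```text
t: 64.12
eef_pos: [494.4, 260.0, 294.1]
tcp_rot: [1.624, 1.569, 0.211]
ft_force: [0.0, 0.4, -0.9]
opening: 0.165
```

```bash
python3 -c "
from h import *
show()"
```

```text
t 64.12 grasp [494.7 260.1 123.1] x [ 0.001  0.    -1.   ] y-ang 0.158 j [ 0.366  0.536  1.836 -0.     0.768  0.208] F [ 0.   0.4 -0.9] Mz 0.02 open 0.165
```

Call:
jog_arm --deltas '[-25,0,0,0,0,0,0,-45,0,0,0,0,0,0,-45,0,0,0,0,0,0,-42,0,0,0,0,0,0,0,0,0,0,0,0,0]'

```text
t: 64.75
eef_pos: [494.3, 260.0, 455.0]
tcp_rot: [-1.163, 1.57, -2.576]
ft_force: [-0.0, 0.7, -1.7]
opening: 0.165
```

```bash
python3 -c "
from h import *
show();plan([431,-106,285])
q=cam('side');crop(q,320,50,470,215,4,'m3')"
```

```text
t 64.75 grasp [494.1 259.9 284. ] x [-0.001 -0.001 -1.   ] y-ang 0.158 j [ 0.366  0.347  1.657 -0.     1.138  0.208] F [-0.   0.7 -1.7] Mz 0.01 open 0.165
shift [  -0.8 -120.   351.5] turn [0.    0.    0.001] rows>= 6.0
```

View pics/m3.png

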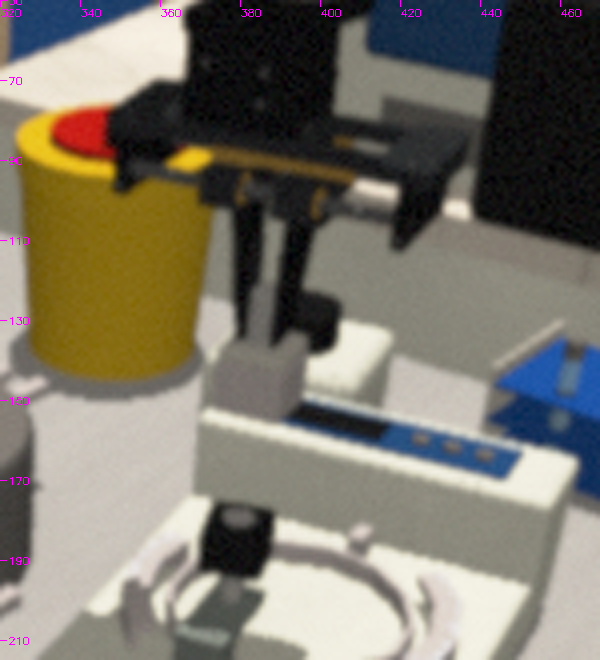

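Call:
jog_arm --deltas '[-1,-6,18,0,0,0,0,-2,-13,39,0,0,0,0,-2,-13,39,0,0,0.004,0,-2,-13,39,0,0,0.004,0,-2,-13,39,0,0,0.004,0,-2,-13,39,0,0,0.004,0,-2,-13,39,0,0,0.004,0,-2,-13,39,0,0,0.004,0,-1,-11,34,0,0,0,0,0,-5,16,0,0,0,0]'

```text
t: 66.05
eef_pos: [429.1, -111.0, 457.7]
tcp_rot: [-2.178, 1.569, 2.692]
ft_force: [0.3, 0.8, -1.0]
opening: 0.165
```

Call:
jog_arm --deltas '[0,0,0,0.1,0,0,0,0,0,0,0.11,0,0,0,0,0,0,0,0,0,0]'

```text
t: 66.42
eef_pos: [426.5, -114.0, 454.2]
tcp_rot: [-1.866, 1.561, 2.785]
ft_force: [-0.3, 0.6, -1.9]
opening: 0.171
```

```bash
python3 -c "
from h import *
show();plan([431,-106,69],-.05)"
```

```text
t 66.42 grasp [ 425.  -113.5  283.2] x [-0.009  0.003 -1.   ] y-ang -0.061 j [-4.110e-01  1.720e-01  1.911e+00 -1.000e-03  1.068e+00 -3.500e-01] F [-0.3  0.6 -1.9] Mz 0.01 open 0.171
shift [214.1   5.9  -7.7] turn [-0.011 -0.003  0.009] rows>= 3.5
```

Call:
jog_arm --deltas '[0,5.9,-7.7,-0.011,-0.003,0.009,0,0,0,0,0,0,0,0,35,0,0,0,0,0,0,40,0,0,0,0,0,0,40,0,0,0,0,0,0,35,0,0,0,0,0,0,0,0,0,0,0,0,0]'

```text
t: 67.3
eef_pos: [433.4, -105.5, 300.0]
tcp_rot: [1.07, 1.569, -0.537]
ft_force: [-0.6, 0.7, -1.1]
opening: 0.166
```

```bash
python3 -c "
from h import *
show();plan([431,-106,69],-.05)
q=cam('side');crop(q,220,180,380,350,4,'m4')"
```

```text
t 67.3 grasp [ 433.8 -105.7  129. ] x [ 0.002 -0.001 -1.   ] y-ang -0.037 j [-3.870e-01  4.020e-01  2.098e+00 -1.000e-03  6.400e-01 -3.500e-01] F [-0.6  0.7 -1.1] Mz -0.01 open 0.166
shift [60.  -2.5  0.5] turn [ 0.013  0.001 -0.002] rows>= 1.0
```

View pics/m4.png

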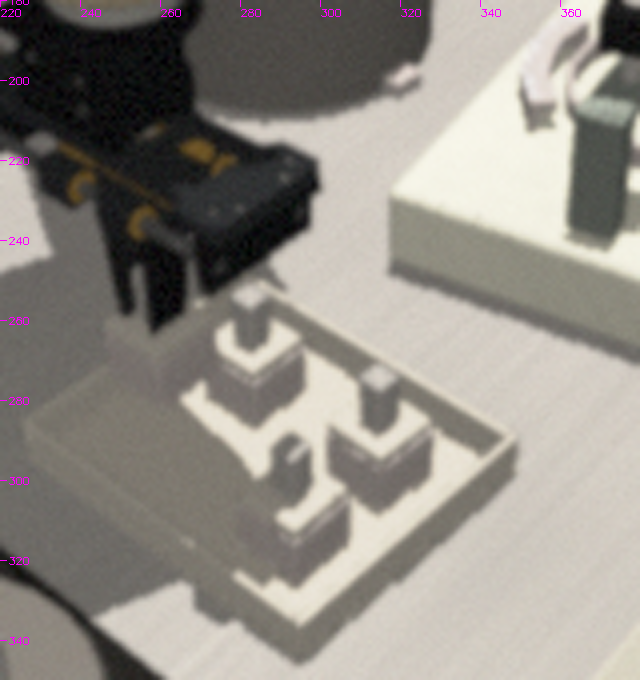

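Call:
jog_arm --deltas '[0,-2.5,0.5,0.013,0,0,0,22,0,0,0,0,0,0,20,0,0,0,0,0,0,0,0,0,0,0,0,0]'

```text
t: 67.85
eef_pos: [432.3, -106.4, 263.9]
tcp_rot: [1.208, 1.556, -0.413]
ft_force: [-0.3, 0.3, -0.8]
opening: 0.168
```

```bash
python3 -c "
from h import *
show();plan([431,-106,69],-.05)"
```

```text
t 67.85 grasp [ 434.6 -107.4   92.9] x [ 0.013 -0.006 -1.   ] y-ang -0.05 j [-3.900e-01  4.680e-01  2.134e+00 -1.000e-03  5.250e-01 -3.390e-01] F [-0.3  0.3 -0.8] Mz 0.02 open 0.168
shift [23.8 -1.6 -0.5] turn [-0.     0.005 -0.014] rows>= 0.4
```

Call:
jog_arm --deltas '[9,-1.6,0,0,0.005,-0.014,0,9,0,0,0,0,0,0,3,0,0,0,0,0,0,0,0,0,0,0,0,0]'

```text
t: 68.35
eef_pos: [431.1, -106.6, 244.0]
tcp_rot: [1.121, 1.568, -0.5]
ft_force: [-0.3, 0.3, -2.3]
opening: 0.163
```

```bash
python3 -c "
from h import *
show()"
```

```text
t 68.35 grasp [ 431.5 -106.8   73. ] x [ 0.002 -0.001 -1.   ] y-ang -0.05 j [-3.910e-01  5.080e-01  2.148e+00 -1.000e-03  4.830e-01 -3.400e-01] F [-0.3  0.3 -2.3] Mz 0.03 open 0.163
```

Call:
jog_arm --deltas '[2.2,0,0,0,0,0,0,2.2,0,0,0,0,0,0,0,0,0,0,0,0,0,0,0,0,0,0,0,0.45,0,0,0,0,0,0,0.45,0,0,0,0,0,0,0.45,0,0,0,0,0,0,0.45,-30,0,0,0,0,0,0.45,-50,0,0,0,0,0,0.45,-50,0,0,0,0,0,0.45]'

```text
t: 69.6
eef_pos: [430.9, -106.5, 370.5]
tcp_rot: [-1.835, 1.567, 2.827]
ft_force: [-0.1, 0.6, -1.6]
opening: 0.449
```

Call:
jog_arm --deltas '[-50,0,0,0,0,0,0.45,-40,0,0,0,0,0,0.45,0,-20,-50,0,0,0,0.45,0,0,-55,0,0,0,0.45,0,0,-55,0,0,0,0.45,0,0,-55,0,0,0,0.45,0,0,-55,0,0,0,0.45,0,0,0,0,0,0,0.45]'

```text
t: 70.6
eef_pos: [422.9, 171.9, 468.2]
tcp_rot: [1.476, 1.564, -0.148]
ft_force: [-0.2, -0.9, 0.2]
opening: 0.449
```

```bash
python3 -c "
from h import *
show()
q=cam('side');r=cam('top');cv2.imwrite('pics/n4.png',q['image'][:,:,::-1]);cv2.imwrite('pics/n5.png',r['image'][:,:,::-1])
crop(r,300,175,520,315,3,'n6')"
```

```text
t 70.6 grasp [424.  171.8 297.2] x [ 0.007 -0.001 -1.   ] y-ang -0.053 j [ 0.242  0.179  1.861 -0.003  1.096  0.296] F [-0.2 -0.9  0.2] Mz 0.02 open 0.449
```

View pics/n4.png

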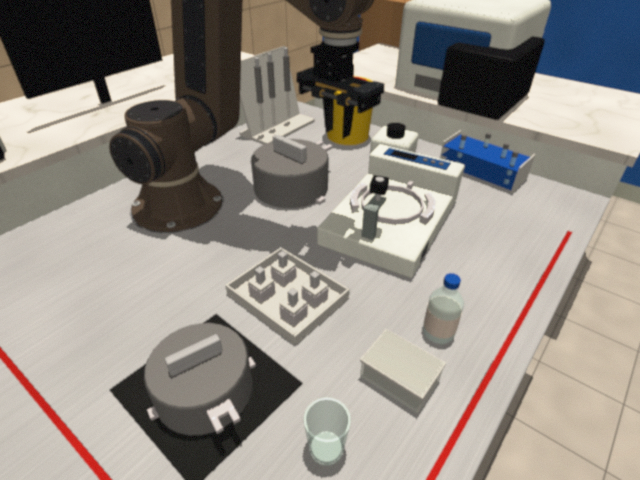

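View pics/n5.png

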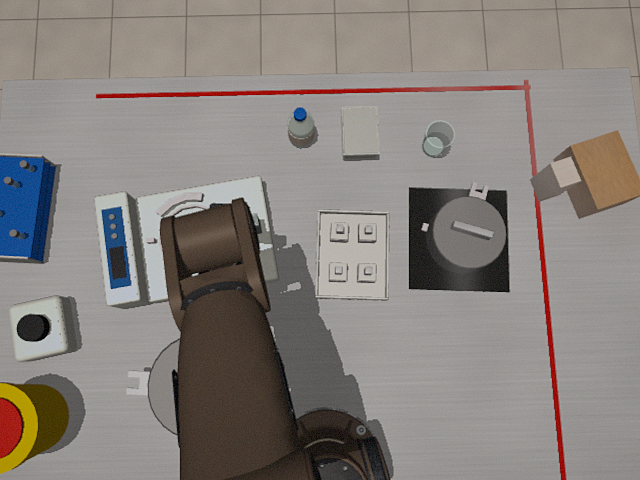

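View pics/n6.png

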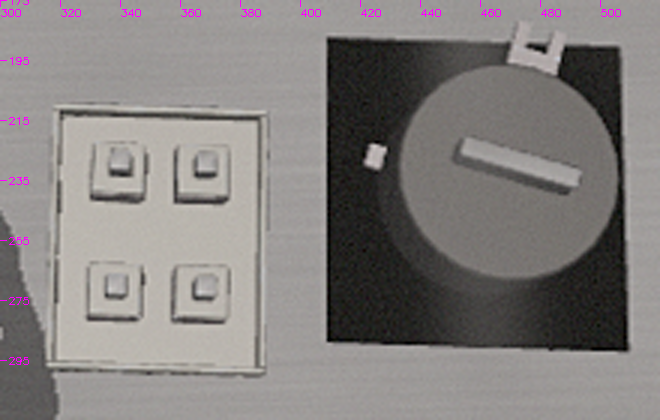

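```bash
python3 - <<'E'
from h import *
r=cam('top');q=cam('side');k=(-.08,-.045)
L=ray(r,undist(r,np.array([[509,171.5]])/3+[300,175]-.33,k),85); H=ray(r,undist(r,np.array([[520,162]])/3+[300,175]-.33,k),120)
M=ray(r,undist(r,np.array([(328,38),(620,47),(628,351),(327,342)])/3.+[300,175]-.33,k),4).mean(0)
print("lid top",L,"handle",H,"mat",M)
J=ray(r,undist(r,np.array([(121,162),(206,163),(117,286),(205,286)])/3+[300,175]-.33,k),77); d=J[:,:2]-[479,-74.4]; c,s=np.cos(-.05),np.sin(-.05)
print(np.c_[d@[c,s],d@[-s,c]].round(1))
crop(q,310,140,470,275,5,'n7'); show()
E
```

```text
lid top [[ 513.55809259 -339.7464178    85.        ]] handle [[ 513.82817728 -338.96252805  120.        ]] mat [ 512.83227805 -334.42533853    4.        ]
[[ 48.4  32.4]
 [ 49.4 -32.5]
 [-46.9  33.5]
 [-45.1 -32.8]]
t 70.8 grasp [424.5 168.  297.3] x [ 0.007 -0.002 -1.   ] y-ang -0.059 j [ 0.234  0.177  1.863 -0.003  1.096  0.294] F [-0.1  0.2 -0.4] Mz -0.01 open 0.45
```

View pics/n7.png

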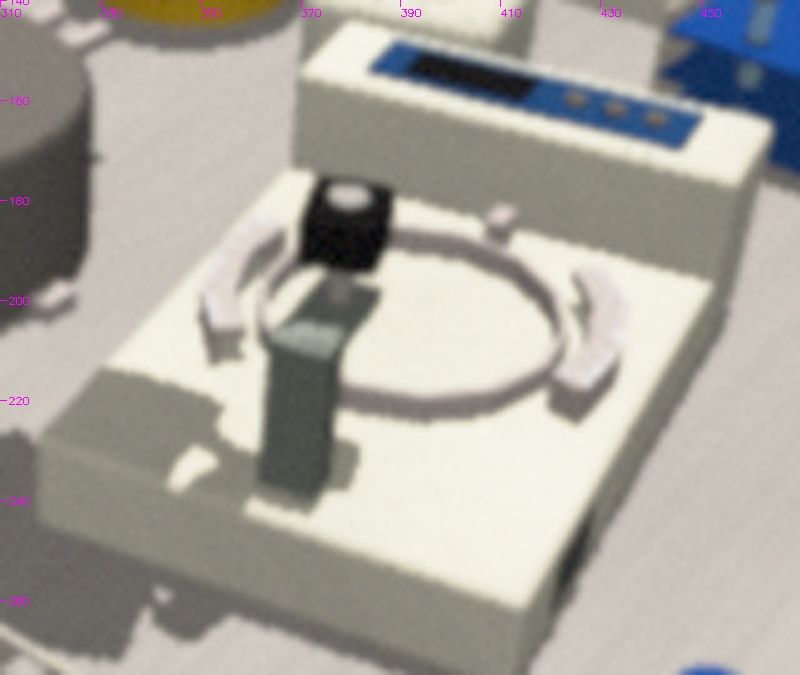

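```bash
python3 -c "
from h import *
print(env.job_done()); show()"
```

```text
the job is handed in; nothing more can be done
None
the job is handed in; nothing more can be done
```

The mill is unloaded and the job is handed in at about 71 s. The hand-in gave no verdict, so the results below are my own checks.

**What I did**
- I loosened the knob about 6.0 rad clockwise in two grips.
- I turned the smaller lid, the one on the mill, 1.09 rad counter-clockwise, lifted it off and set it on the mat.
- I moved all four jars by their stems into the tray. The tray had been knocked aside during the run, so I measured its position again before placing any jar.

**What the last pictures showed**
- **Knob:** it is still raised by about 14 mm. That height alone gives about 5.8 rad, slightly less than the 6.0 rad I turned; both are well above 5.0.
- **Lid:** it is upright on the mat, about 5 mm from the mat's centre.
- **Jars:** all four stand in the tray at about (±47, ±33) mm from its centre, and the chamber is empty.
- **Bystanders:** the bottle, the clear box and the glass are at the same pixels as at the start.
- **Gripper:** it was clear of everything, at 297 mm height.

**Disagreements:** the side camera differed from the arm's own position by about 1–2 pixels (2–4 mm). The jars' x positions from the top camera were 2–4 mm low, and I corrected for this at the grasps. I saw no slackening of the grip.

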